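# Load the stack-drilling fixture and lock it

### The arm

A 6-joint arm with a two-finger parallel gripper is mounted at the origin on a cart in front of the work surface, level with it; the furniture and walls round the work are solid. World frame = base frame: x ahead of the robot, y to its left, z up, the work surface at z = 0. Lengths are in m, angles in rad, forces in N, time in s.
With the tool pointing down it reaches from about 0.375 to 0.975 m from the base axis. Payload 3.8 kg.
Tool frame: the origin (TCP) lies midway between the tips of the shut fingers; the grasp point (between the pads) lies 19 mm behind it; z points along the fingers, y is the line along which they close (so a half turn about z gives the same grasp; the last joint's range is limited). The gripper opens to 85 mm and grips with 20 to 120 N. Pads are 22 mm wide; open, the fingers measure 114 mm over their backs; the gripper's body (76 mm by 85 mm) begins 54 mm behind the grasp point. The pads swing forward as they close: fully open they stand 13 mm farther back than shut.
Start: joints at [-1.172, 0.264, 1.604, -0, 1.274, -0.037], TCP at [0.285, -0.612, 0.231] pointing down, gripper open.
Joint ranges: [-2.63, 2.63], [-0.94, 2.18], [0.31, 2.57], [-1.31, 4.45], [0, 2.66], [-2.55, 2.55]. Speed limits (rad/s): [2.57, 2.57, 3.14, 3.14, 3.14, 3.14].

### API

Orientations are given as a rotation vector (axis times angle).
In Python, from workcell import sensors, viewer, job gives the robot as it stands.
- The arm moves only by the shell command python3 -m inch 'ROWS' [FORCE]. ROWS is JSON, one flat list of numbers, 7 for each row, row after row: the shift along the tool's x, y, z in mm, then the turn, a rotation vector about the tool's x, y, z in degrees, then the finger opening in mm, from 0 to 85.4. A call has exactly 8 rows; each row shifts and turns the commanded pose from where the row before left it, along the tool's axes as they then stand; what a row does not reach is not made up. A row lasts 1/10 s, in which the tool goes at most 50 mm and 8.59 degrees, less where a joint would pass 70% of its speed; a pose out of reach is approached as far as the arm can. A call is refused whole if a number of a shift passes 50 or a number of a turn 8.59, either way. A call with a gripper value outside its range is refused whole. The fingers move at their own pace and stop on an object; FORCE is the grip in N (left out, the last holds). Time passes only in rows, so rows that do not move let the fingers close, or fill a call up. It gives the time, the measured TCP pose, the force, the opening and the grip force at its end, in the units of the state.
- sensors.read_state(): the state, without advancing time (a new reading comes with each control period).
- viewer.read_camera(name): name is "side" or "top" or "wrist"; returns the picture (420x560x3 uint8, red, green, blue); there is no depth.
- viewer.camera_params(name): a dict with "K" (3x3 intrinsics, pixels), "k1" (the pictures are not rectified: a ray, as slopes to the right and down, at radius r is drawn at 1 + k1 r^2 times it, then the intrinsics apply), "world_to_cam" (4x4, takes a point from world to camera coordinates). Camera axes: x right, y down, z forward; pixel columns grow to the right and rows downward; lengths in m; the calibration is good to about 2 mm. A picture is of the moment at which its call begins: read the wrist's pose just before it. camera_params takes no time and is no camera call; for the wrist camera it gives the pose at the moment of the call.
- job.finish_job(): hands the job in; it is judged then, once.
The state is a dict: "time": time; "q": joint angles; "joint_vel": joint speeds; "joint_torque": joint torques, N m; "tool_pos": TCP position; "tcp_rot": TCP orientation; "wrist_force": force on the tool from outside, world axes, zero at the start; "torque": the same for the moment, N m; "width": opening from 0.0 (shut) to 1.0 (fully open); "grip_force": force on a finger pad.
Only numpy, scipy, OpenCV 4.12 (cv2) and the standard library are available. Lean on these libraries where they do the work, as an engineer would, in place of code of your own. Each camera call takes 0.05 s, during which the arm holds its last target. There are 200 camera calls.

### The job

Load the drilling fixture: lift its ball lever out of its notch, swing it through the gate and let it drop fully into the far notch so that the retaining fork draws back, then lay every plywood blank on the two locating pins and the steel drill template with the knob on top of them, all flat and flush on one another. Then bring the lever back the same way and let it drop fully into its first notch, so that the fork holds the stack. Do not knock over the tin.

Things in the scene. Friction and masses are not known exactly. Their poses are not given: they have to be found in the camera images.
- fixture: fixed drilling fixture: grey slab 190 x 275 x 10 mm (x -45 to 145, y -85 to 190 mm) with a dark rest bar and two pins, a sliding steel fork, and a lever between two gate cheeks at its left end (+y). Origin: on the worktop below the middle between the pins; x away from the robot (at yaw 0), y left along the line of the pins, z up.
- lever_pivot (a point): the lever's pivot, 22 mm above the worktop, at the fixture's x 85, y 150 mm; the lever swings about the fixture's y axis here. The gate cheeks round it are 34 mm wide over all and reach 119 mm above the worktop.
- fork_mid (a point): middle of the front face of the steel fork's cross beam, 81 mm above the worktop; the lever drives it. Two prongs (14 mm wide, at y +-60, z 76 to 86 mm of the fixture) reach 65 mm forward from here. Locked: 45 mm behind the seat's centre, prongs over the ends of the stack. Open: 65 mm farther back, prong tips clear of the stack.
- seat (a point): centre of the top of the rest bar (34 x 130 mm, 26 mm above the worktop), where the underside of the first blank lies; axes as the fixture. The pins stand at y +45 and -45 mm from here, 10 mm diameter, 56 mm high above here, the top 12 mm tapered to 4 mm.
- lever_ball (a point): centre of the black ball, 40 mm diameter, on top of the lever: 150 mm from the pivot with the lever down. The stem below it is 12 mm thick.
- lever_swing (a joint): lever angle, rad: 0 = locked (leans 0.5 rad toward the robot, to the fixture's -x), 0.5 = upright, 1.0 = open (leans 0.5 rad away, to +x); limits 0 and 1.0. Stiff (about 2 N at the ball), stays where left. A cross-pin in the stem sits in a notch at either end and lets the lever swing only when it is lifted.
- lever_lift (a joint): how far the lever is drawn up along its own length, m: 0 = down in a notch, limit 0.032; it must be above 0.018 to pass the gate between the notches (riding on the gate it reads about 0.017). A spring and its weight pull it down with 3 to 6 N, so it drops into a notch when let go there.
- blank_1: plywood blank, 140 x 50 x 12 mm, 80 g, lying flat, with two 13 mm through holes, 45 mm either side of its centre along its length. Origin: centre of the underside; x across the width, y along the length, z up. May be turned end for end. Two or three of the three blanks are there.
- blank_2: plywood blank, 140 x 50 x 12 mm, 80 g, lying flat, with two 13 mm through holes, 45 mm either side of its centre along its length. Origin: centre of the underside; x across the width, y along the length, z up. May be turned end for end. Two or three of the three blanks are there.
- blank_3: plywood blank, 140 x 50 x 12 mm, 80 g, lying flat, with two 13 mm through holes, 45 mm either side of its centre along its length. Origin: centre of the underside; x across the width, y along the length, z up. May be turned end for end. Two or three of the three blanks are there.
- template: steel drill template: plate 140 x 50 x 10 mm, 0.35 kg, with four bushings 3 mm high, a dark knob on the middle (26 mm diameter from 20 to 42 mm above the underside, narrower below, top at 46 mm), and two 13 mm through holes, 45 mm either side of its centre along its length. Origin: centre of the underside; x across the width, y along the length, z up. May be turned end for end.
- varnish_tin: a loose bystander: upright tin, 58 mm diameter, 72 mm high, to the right of the fixture. Origin: centre of its base.
Things that resemble listed ones, but are neither listed nor needed, are in the scene too. What is shaped like the blank_3 but turquoise is not meant.

How it is judged:
By the outcome, as a careful person would: the job done as asked, in the order asked, and still so for the second after the job is handed in, with the robot touching nothing.
Of blank_1, blank_2, blank_3 only 2 to 3 are there at a start; the rules pass over those that are not, and their reading is None.
At some moment in a run one of blank_1, blank_2, blank_3, template may be knocked a few centimetres aside while the robot is not near it.
Once in a run the grip may slacken for a moment while it holds something.
It also fails if it takes over 210 s, if anything falls off the work surface, if the arm or the gripper's body presses on something with over 40 N, if the wrist force passes 120 N, or if a joint passes its speed limit or range.

## Working session

There is one attempt and no reset: what is moved stays moved. The work goes in short steps, Python scripts to look and compute and a shell command to move; the robot and the scene stay as the last step left them, time stands still between calls to the robot, and variables do not carry over. Pictures are saved under pics/ and viewed, at most 14 in all, crops included, and the job is handed in when it is done.

```bash
ls; mkdir -p pics; cat > h.py <<'E'
import numpy as np, cv2
from workcell import sensors, viewer, job
from scipy.spatial.transform import Rotation as R
def snap(n,f,crop=None,s=1):
    im=viewer.read_camera(n); 
    cv2.imwrite('pics/'+f+'_raw.png',im[:,:,::-1]); save(f,crop,s); return im
def save(f,crop=None,s=1,out=None):
    im=cv2.imread('pics/'+f+'_raw.png')
    if crop: im=im[crop[1]:crop[3],crop[0]:crop[2]]
    cv2.imwrite('pics/'+(out or f)+'.png',cv2.resize(im,None,fx=s,fy=s,interpolation=cv2.INTER_CUBIC))
def ray(P,u,v):
    K=np.array(P['K']);d=np.array([(u-K[0,2])/K[0,0],(v-K[1,2])/K[1,1]]);x=d.copy()
    for _ in range(30): x=d/(1+P['k1']*(x@x))
    T=np.array(P['world_to_cam']);Rm=T[:3,:3]
    return -Rm.T@T[:3,3], Rm.T@np.array([x[0],x[1],1])
def px2w(P,u,v,z):
    o,d=ray(P,u,v); return o+d*(z-o[2])/d[2]
def proj(P,p):
    T=np.array(P['world_to_cam']);c=T[:3,:3]@np.array(p)+T[:3,3];x=c[:2]/c[2]
    x=x*(1+P['k1']*(x@x));K=np.array(P['K']);return np.array([K[0,0]*x[0]+K[0,2],K[1,1]*x[1]+K[1,2]])
def st():
    s=sensors.read_state(); print('t',round(s['time'],2),'p',np.round(s['tool_pos'],4),'r',np.round(s['tcp_rot'],3),'w',round(s['width'],3),'F',np.round(s['wrist_force'],1),'g',round(s['grip_force'],1)); return s
E
python3 - <<'E'
from h import *
st()
a=snap('top','top0');b=snap('side','side0')
ims=[cv2.imread('pics/top0_raw.png'),cv2.imread('pics/side0_raw.png')]
for n in('top','side'):
    P=viewer.camera_params(n);print(n,np.round(P['K'],1).tolist(),P['k1'],np.round(P['world_to_cam'],3).tolist())
    cv2.imwrite(f'pics/{n}0.png',cv2.resize(cv2.imread(f'pics/{n}0_raw.png'),(800,600),interpolation=cv2.INTER_CUBIC))
E
```

```text
pics
t 0.0 p [ 0.2847 -0.6112  0.2299] r [-3.065e+00 -6.790e-01  1.000e-03] w 1.003 F [-0.2  0.7 -0.7] g 0.0
top [[463.2, 0.0, 272.1], [0.0, 463.2, 204.3], [0.0, 0.0, 1.0]] -0.05196446737005466 [[0.029, -0.999, -0.016, -0.086], [-0.994, -0.027, -0.103, 0.561], [0.103, 0.019, -0.995, 1.433], [0.0, 0.0, 0.0, 1.0]]
side [[448.9, 0.0, 282.9], [0.0, 448.9, 203.1], [0.0, 0.0, 1.0]] -0.11226148848537221 [[0.926, -0.377, 0.016, -0.545], [-0.223, -0.583, -0.781, 0.159], [0.304, 0.72, -0.624, 1.591], [0.0, 0.0, 0.0, 1.0]]
```

View pics/top0.png

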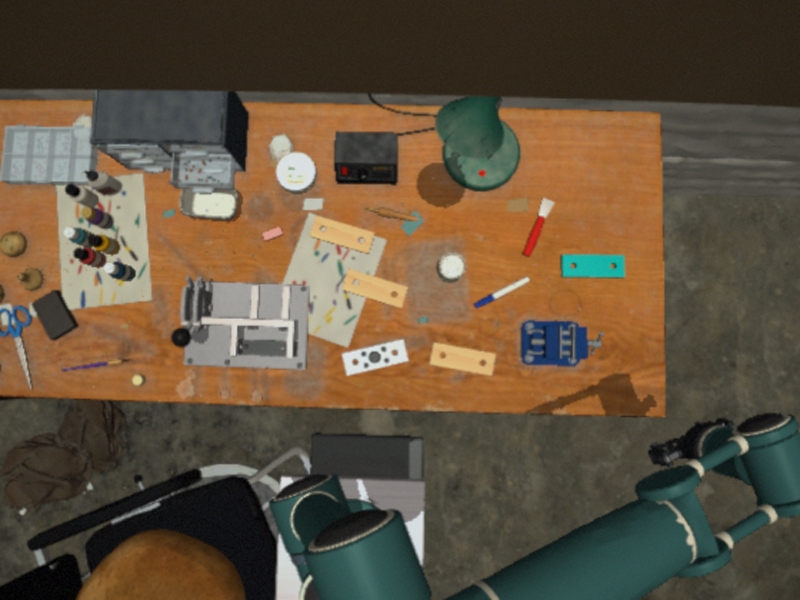

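View pics/side0.png

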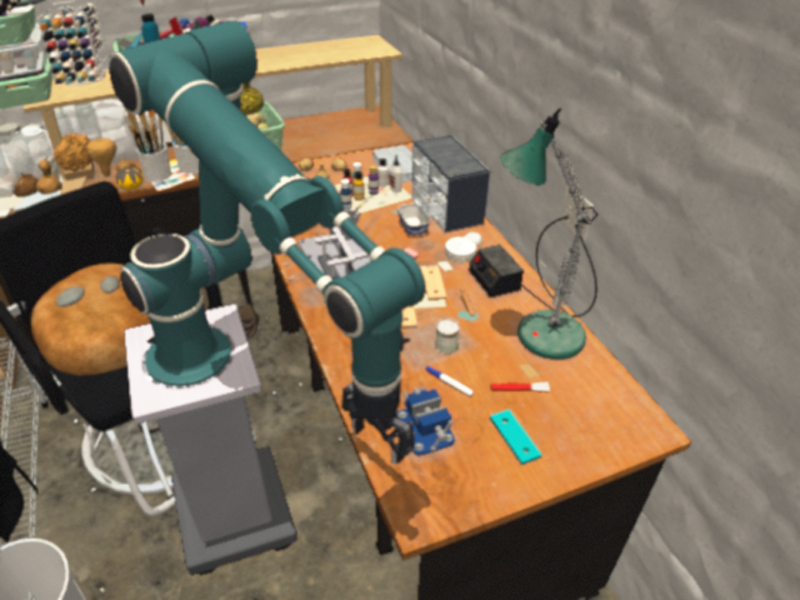

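```bash
python3 - <<'E'
from h import *
save('top0',(115,145,360,275),3.2,'top0c')
E
```

```text
(no output)
```

View pics/top0c.png

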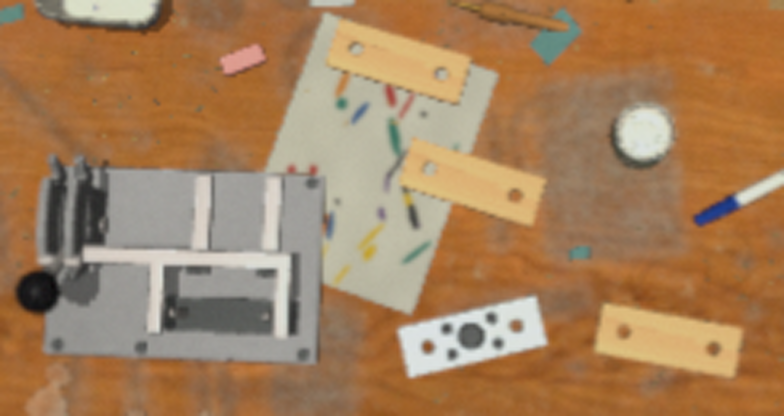

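```bash
cat > m.py <<'E'
from h import *
P=viewer.camera_params('top')
c=lambda u,v,z:px2w(P,u/3.2+115-.5+.5/3.2,v/3.2+145-.5+.5/3.2,z)
if __name__=='__main__':
    for n,a,b,z in [('A',(357,49),(442,74),.012),('B',(430,168),(515,195),.012),('C',(624,332),(713,348),.012),('T',(428,346),(516,326),.010)]:
        p,q=c(*a,z),c(*b,z);print(n,np.round((p+q)/2,4),'L',np.linalg.norm(p-q).round(4),'yaw',np.degrees(np.arctan2(-(p-q)[0],(p-q)[1])).round(1))
    print('knob',c(471,337,.046),'tin',c(643,132,.072))
    UR,LR,LL=c(324,176,.01),c(318,362,.01),c(44,355,.01)
    print(UR,LR,LL,np.linalg.norm(UR-LR),np.linalg.norm(LL-LR))
    for d in (UR-LR,LL-LR): print(np.degrees(np.arctan2(d[1],d[0])))
    # fixture pose from corners: local LR(-45,-85) UR(145,-85) LL(-45,190)
    from scipy.optimize import least_squares
    L=np.array([[.145,-.085],[-.045,-.085],[-.045,.19]]);W=np.array([UR,LR,LL])[:,:2]
    def f(x): 
        r=np.array([[np.cos(x[2]),-np.sin(x[2])],[np.sin(x[2]),np.cos(x[2])]]);return (L@r.T+x[:2]-W).ravel()
    s=least_squares(f,[.5,.3,0]);print('fix',s.x,np.degrees(s.x[2]),s.fun.round(4))
    x=s.x;r=np.array([[np.cos(x[2]),-np.sin(x[2])],[np.sin(x[2]),np.cos(x[2])]])
    W=lambda l:np.append(r@np.array(l[:2])+x[:2],l[2])
    ball=W((.085-.15*np.sin(.5),.15,.022+.15*np.cos(.5)));print('ball',ball,'seen',c(37,292,ball[2]))
    print('forkmid',W((.045,0,.081)))
    for l in [(0,.045,.082),(0,-.045,.082),(.045,0,.081),(.0475,.06,.086),(-.02,.06,.086),(-.02,-.06,.086)]:
        u=(proj(P,W(l))-[115,145])*3.2;print(l,u.round(0))
E
python3 m.py
```

```text
A [0.6931 0.0389 0.012 ] L 0.0899 yaw -15.1
B [ 0.5734 -0.0385  0.012 ] L 0.0892 yaw -16.2
C [ 0.4214 -0.2367  0.012 ] L 0.089 yaw -8.6
T [ 0.4199 -0.0427  0.01  ] L 0.0893 yaw 14.4
knob [ 0.41874109 -0.0431117   0.046     ] tin [ 0.61899729 -0.20308022  0.072     ]
[0.57513934 0.11057013 0.01      ] [0.38978818 0.10902132 0.01      ] [0.38808991 0.38387687 0.01      ] 0.18535763555350537 0.2748607938393409
0.47875616339569893
90.35401316579406
fix [0.43268067 0.19446697 0.00122614] 0.0702525825752926 [ 0.0026 -0.0009 -0.002   0.0004 -0.0006  0.0005]
ball [0.4455829  0.3444829  0.15363738] seen [0.44692714 0.34656865 0.15363738]
forkmid [0.47768063 0.19452214 0.081     ]
(0, 0.045, 0.082) [171. 312.]
(0, -0.045, 0.082) [265. 315.]
(0.045, 0, 0.081) [221. 266.]
(0.0475, 0.06, 0.086) [157. 261.]
(-0.02, 0.06, 0.086) [153. 333.]
(-0.02, -0.06, 0.086) [280. 336.]
```

```bash
cat >> h.py <<'E'
def plan(x,y,z,yaw):
    s=st();Rc=R.from_rotvec(s['tcp_rot']);y_=np.radians(yaw)
    Rt=R.from_matrix(np.array([[np.cos(y_),np.sin(y_),0],[np.sin(y_),-np.cos(y_),0],[0,0,-1]]))
    d=np.array([x,y,z])-s['tool_pos']
    print('turn(tool,deg)',np.degrees((Rc.inv()*Rt).as_rotvec()).round(1),'shift before turn',(Rc.inv().apply(d)*1e3).round(1),'after turn',(Rt.inv().apply(d)*1e3).round(1))
E
python3 - <<'E'
from h import *
plan(.5,-.3,.26,180); plan(.446,.3455,.26,180)
E
```

```text
t 0.1 p [ 0.2847 -0.6113  0.2301] r [-3.065e+00 -6.790e-01  1.000e-03] w 0.999 F [-0.9 -0.2  0.1] g 0.0
turn(tool,deg) [  -0.    -0.2 -155. ] shift before turn [ 326.6 -191.4  -29.5] after turn [-215.3  311.3  -29.9]
t 0.1 p [ 0.2847 -0.6113  0.2301] r [-3.065e+00 -6.790e-01  1.000e-03] w 0.999 F [-0.9 -0.2  0.1] g 0.0
turn(tool,deg) [  -0.    -0.2 -155. ] shift before turn [ 550.1 -799.3  -28.3] after turn [-161.3  956.8  -29.9]
```

```bash
python3 -m inch '[40,-24,-4,0,0,0,70, 41,-24,-4,0,0,0,70, 41,-24,-4,0,0,0,70, 41,-24,-4,0,0,0,70, 41,-24,-4,0,0,0,70, 41,-24,-4,0,0,0,70, 41,-24,-4,0,0,0,70, 41,-24,-2,0,0,0,70]' 60
python3 -m inch '[0,0,0,0,0,-8.5,70, 0,0,0,0,0,-8.5,70, 0,0,0,0,0,-8.5,70, 0,0,0,0,0,-8.5,70, 0,0,0,0,0,-8.5,70, 0,0,0,0,0,-8.5,70, 0,0,0,0,0,-8.5,70, 0,0,0,0,0,-8.5,70]'
python3 -m inch '[0,0,0,0,0,-8.5,70, 0,0,0,0,0,-8.5,70, 0,0,0,0,0,-8.5,70, 0,0,0,0,0,-8.5,70, 0,0,0,0,0,-8.5,70, 0,0,0,0,0,-8.5,70, 0,0,0,0,0,-8.5,70, 0,0,0,0,0,-8.5,70]'
python3 -m inch '[0,40,0,0,0,-8.5,70, 0,40,0,0,0,-8.5,70, 0,40,0,0,0,-2,70, 0,40,0,0,0,0,70, 0,40,0,0,0,0,70, 0,40,0,0,0,0,70, 0,40,0,0,0,0,70, 0,40,0,0,0,0,70]'
python3 -c "
from h import *
plan(.446,.3455,.26,180)"
```

```text
time: 0.9
tool_pos: [0.501, -0.298, 0.2613]
tcp_rot: [3.067, 0.679, 0.0]
wrist_force: [1.0, -0.7, -1.2]
width: 0.823
grip_force: 0.0
time: 1.7
tool_pos: [0.5, -0.2996, 0.2606]
tcp_rot: [-2.155, -2.284, 0.0]
wrist_force: [-1.4, 0.3, -0.5]
width: 0.822
grip_force: 0.0
time: 2.5
tool_pos: [0.5, -0.2996, 0.2606]
tcp_rot: [-0.51, -3.099, -0.001]
wrist_force: [-0.1, -0.1, -0.3]
width: 0.815
grip_force: 0.0
time: 3.3
tool_pos: [0.5216, 0.0189, 0.2609]
tcp_rot: [-0.001, -3.141, -0.0]
wrist_force: [1.2, -0.2, 0.4]
width: 0.822
grip_force: 0.0
t 3.3 p [0.5216 0.0189 0.2609] r [-1.000e-03 -3.141e+00 -0.000e+00] w 0.822 F [ 1.2 -0.2  0.4] g 0.0
turn(tool,deg) [ 0. -0. -0.] shift before turn [ 75.8 326.6   0.9] after turn [ 75.6 326.6   0.9]
```

```bash
python3 -m inch '[10,41,0,0,0,0,70, 10,41,0,0,0,0,70, 10,41,0,0,0,0,70, 10,41,0,0,0,0,70, 10,41,0,0,0,0,70, 10,41,0,0,0,0,70, 10,41,0,0,0,0,70, 6,39,0,0,0,0,70]'
python3 -c "
from h import *
s=st(); print(s['q']); P=viewer.camera_params('wrist'); snap('wrist','w1',None,1.4)
import json;json.dump({k:np.array(v).tolist() for k,v in P.items()},open('pics/w1.json','w'))
print(np.array(P['world_to_cam']).round(3).tolist())
for p in [(.4456,.3445,.1536),(.4327,.2395,.082),(.4327,.1495,.082)]: print(proj(P,p)*1.4)"
```

```text
time: 4.1
tool_pos: [0.4451, 0.3449, 0.2609]
tcp_rot: [0.0, -3.141, 0.001]
wrist_force: [-0.1, -0.2, 0.1]
width: 0.822
grip_force: 0.0
t 4.1 p [0.4451 0.3449 0.2609] r [ 0.000e+00 -3.141e+00  1.000e-03] w 0.822 F [-0.1 -0.2  0.1] g 0.0
[ 6.14986202e-01  3.55859728e-02  1.80984593e+00  8.16415930e-05
  1.29689874e+00 -9.55906357e-01]
[[-0.001, 1.0, -0.0, -0.344], [0.951, 0.001, 0.309, -0.472], [0.309, 0.0, -0.951, 0.271], [0.0, 0.0, 0.0, 1.0]]
[398.85584537 298.59808165]
[230.87713469 243.59182749]
[ 94.30304106 244.80499617]
```

View pics/w1.png

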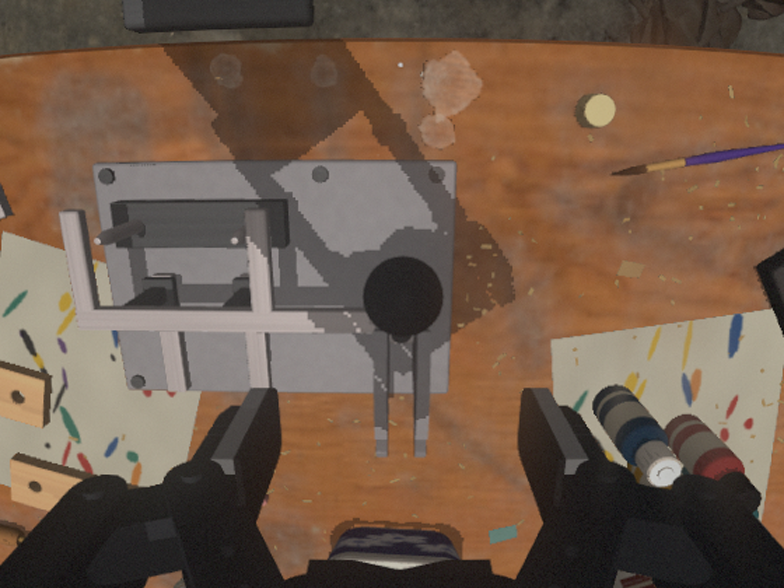

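```bash
python3 -c "
from h import *
import json;P=json.load(open('pics/w1.json'))
c=lambda u,v,z:px2w(P,u/1.4-.15,v/1.4-.15,z).round(4)
p,q=c(235,239.5,.082),c(98,240.5,.082);print(p,q,(p+q)/2,np.linalg.norm(p-q));print('ball',c(402.5,296,.1536))
print('slab near corners', c(96,162,.01),c(455,161,.01),'far',c(126,391,.01),c(450,391,.01))"
python3 -m inch '[0,1,16,0,0,0,70, 0,0,16,0,0,0,70, 0,0,16,0,0,0,70, 0,0,16,0,0,0,70, 0,0,16,0,0,0,70, 0,0,16,0,0,0,70, 0,0,16,0,0,0,70, 0,0,16,0,0,0,70]'
python3 -m inch '[0,0,0,0,0,0,30, 0,0,0,0,0,0,30, 0,0,0,0,0,0,30, 0,0,0,0,0,0,30, 0,0,0,0,0,0,30, 0,0,0,0,0,0,30, 0,0,0,0,0,0,30, 0,0,0,0,0,0,30]' 60
```

```text
[0.43   0.2422 0.082 ] [0.4298 0.1524 0.082 ] [0.4299 0.1973 0.082 ] 0.08980022271687302
ball [0.4441 0.3462 0.1536]
slab near corners [0.3844 0.1172 0.01  ] [0.3867 0.385  0.01  ] far [0.5752 0.1107 0.01  ] [0.5726 0.387  0.01  ]
time: 4.95
tool_pos: [0.4465, 0.3441, 0.1319]
tcp_rot: [-0.002, -3.142, 0.0]
wrist_force: [-1.1, 0.5, -0.4]
width: 0.826
grip_force: 0.0
time: 5.75
tool_pos: [0.4467, 0.3456, 0.134]
tcp_rot: [0.001, 3.14, 0.004]
wrist_force: [-0.1, 6.2, -3.5]
width: 0.44
grip_force: 60.4
```

```bash
python3 -m inch '[2,0.8,-3.8,0,0,0,30, 2.1,0,-3.8,0,0,0,30, 2.1,0,-3.8,0,0,0,30, 2.1,0,-3.8,0,0,0,30, 2.1,0,-3.8,0,0,0,30, 2.1,0,-3.8,0,0,0,30, 0,0,0,0,0,0,30, 0,0,0,0,0,0,30]'
python3 -m inch '[-9.8,0,-5,0,0,0,30, -10.1,0,-4.3,0,0,0,30, -10.4,0,-3.7,0,0,0,30, -10.6,0,-3,0,0,0,30, -10.7,0,-2.4,0,0,0,30, -10.9,0,-1.7,0,0,0,30, -10.9,0,-1,0,0,0,30, -11,0,-0.3,0,0,0,30]'
```

```text
time: 6.55
tool_pos: [0.4345, 0.3455, 0.1567]
tcp_rot: [0.001, 3.14, 0.002]
wrist_force: [2.9, 5.2, -3.8]
width: 0.442
grip_force: 60.6
time: 7.35
tool_pos: [0.5164, 0.3451, 0.1763]
tcp_rot: [-0.002, -3.136, 0.001]
wrist_force: [-1.6, 5.4, -5.2]
width: 0.437
grip_force: 60.4
```

```bash
python3 -m inch '[-11,0,0.3,0,0,0,30, -10.9,0,1,0,0,0,30, -10.9,0,1.7,0,0,0,30, -10.7,0,2.4,0,0,0,30, -10.6,0,3,0,0,0,30, -10.4,0,3.7,0,0,0,30, -10.1,0,4.3,0,0,0,30, -9.8,0,5,0,0,0,30]'
python3 -m inch '[0,0,0,0,0,0,30, 2,0,3.8,0,0,0,30, 2.1,0,3.8,0,0,0,30, 2.1,0,3.8,0,0,0,30, 2.1,0,3.8,0,0,0,30, 2.1,0,3.8,0,0,0,30, 2.1,0,3.8,0,0,0,30, 0,0,0,0,0,0,30]'
```

```text
time: 8.15
tool_pos: [0.6037, 0.3448, 0.1559]
tcp_rot: [0.001, 3.141, -0.0]
wrist_force: [-1.0, -0.6, 0.0]
width: 0.352
grip_force: 0.0
time: 8.95
tool_pos: [0.5893, 0.3448, 0.1324]
tcp_rot: [-0.0, -3.14, 0.001]
wrist_force: [-0.5, -0.1, -1.0]
width: 0.349
grip_force: 0.0
```

```bash
python3 -m inch '[0,0,-20,0,0,0,80, 0,0,-20,0,0,0,80, 0,0,-20,0,0,0,80, 0,0,-20,0,0,0,80, 0,0,-20,0,0,0,80, 0,0,-10,0,0,0,80, 0,0,0,0,0,0,80, 0,0,0,0,0,0,80]'
python3 -c "
from h import *
st(); P=viewer.camera_params('wrist'); snap('wrist','w2',None,1.4)
import json;json.dump({k:np.array(v).tolist() for k,v in P.items()},open('pics/w2.json','w'))"
```

```text
time: 9.75
tool_pos: [0.59, 0.3449, 0.2427]
tcp_rot: [-0.001, -3.141, 0.0]
wrist_force: [-0.4, -0.9, 0.7]
width: 0.941
grip_force: 0.0
t 9.75 p [0.59   0.3449 0.2427] r [-1.000e-03 -3.141e+00  0.000e+00] w 0.941 F [-0.4 -0.9  0.7] g 0.0
```

View pics/w2.png

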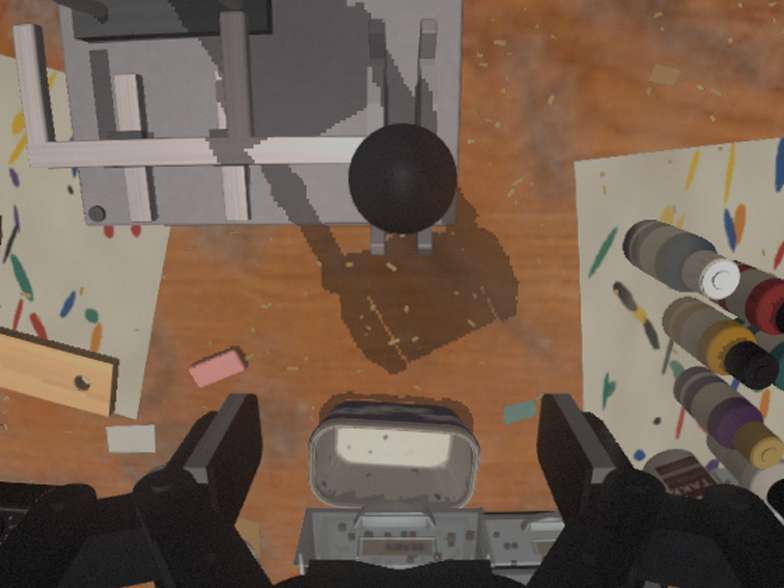

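```bash
python3 -c "
from h import *
import json;P=json.load(open('pics/w2.json'))
o,d=ray(P,403/1.4-.15,178.5/1.4-.15)
for z in (.15,.16,.17,.18,.19):
    p=o+d*(z-o[2])/d[2]; v=p-np.array([.515,p[1],.022]); print(p.round(4),'rad',np.hypot(v[0],v[2]).round(4),'ang',np.arctan2(v[0],v[2]).round(3))
"
```

```text
[0.5305 0.3463 0.15  ] rad 0.1289 ang 0.12
[0.5296 0.3462 0.16  ] rad 0.1388 ang 0.105
[0.5287 0.3461 0.17  ] rad 0.1486 ang 0.092
[0.5278 0.346  0.18  ] rad 0.1585 ang 0.081
[0.5269 0.346  0.19  ] rad 0.1684 ang 0.071
```

```bash
python3 -m inch '[21,1,0,0,0,0,75, 21,0,0,0,0,0,75, 21,0,0,0,0,0,75, 0,0,16,0,0,0,75, 0,0,16,0,0,0,75, 0,0,16,0,0,0,75, 0,0,16,0,0,0,75, 0,0,14,0,0,0,75]'
python3 -m inch '[0,0,0,0,0,0,75, 0,0,0,0,0,0,25, 0,0,0,0,0,0,25, 0,0,0,0,0,0,25, 0,0,0,0,0,0,25, 0,0,0,0,0,0,25, 0,0,0,0,0,0,25, 0,0,0,0,0,0,25]' 90
```

```text
time: 10.6
tool_pos: [0.5269, 0.3455, 0.1624]
tcp_rot: [-0.002, -3.139, 0.002]
wrist_force: [-0.3, 0.7, 0.3]
width: 0.883
grip_force: 0.0
time: 11.4
tool_pos: [0.5281, 0.3465, 0.167]
tcp_rot: [0.001, 3.139, 0.002]
wrist_force: [0.6, -0.8, 5.4]
width: 0.432
grip_force: 89.5
```

```bash
python3 -m inch '[0,0,-4,0,0,0,25, 0,0,-5,0,0,0,25, 0,0,0,0,0,0,25, -10,0,1,0,0,0,25, -10.4,0,1.8,0,0,0,25, -10.2,0,2.4,0,0,0,25, -10.2,0,3,0,0,0,25, 0,0,0,0,0,0,25]'
python3 -m inch '[-9.9,0,3.7,0,0,0,25, -9.7,0,4.2,0,0,0,25, -9.4,0,4.7,0,0,0,25, 0,0,0,0,0,0,25, 0,0,0,0,0,0,25, 2,0,3.8,0,0,0,25, 2.1,0,3.8,0,0,0,25, 2.1,0,3.8,0,0,0,25]'
```

```text
time: 12.2
tool_pos: [0.5696, 0.3457, 0.1649]
tcp_rot: [0.002, 3.141, -0.001]
wrist_force: [-0.3, 0.6, -4.7]
width: 0.431
grip_force: 90.3
time: 13.0
tool_pos: [0.5908, 0.346, 0.1422]
tcp_rot: [0.001, 3.141, 0.0]
wrist_force: [-0.6, -0.3, -2.5]
width: 0.431
grip_force: 90.3
```

```bash
python3 -m inch '[2.1,0,3.8,0,0,0,25, 2.1,0,3.8,0,0,0,25, 2.1,0,3.8,0,0,0,25, 0,0,0,0,0,0,25, 0,0,0,0,0,0,75, 0,0,0,0,0,0,75, 0,0,0,0,0,0,75, 0,0,0,0,0,0,75]'
python3 -m inch '[0,0,-20,0,0,0,75, 0,0,-20,0,0,0,75, 10,0,-20,0,0,0,75, 20,0,-20,0,0,0,75, 20,-20,-20,0,0,0,75, 20,-30,-20,0,0,0,75, 20,-35,-20,0,0,0,75, 20,-35,-20,0,0,0,75]'
python3 -c "
from h import *
st(); P=viewer.camera_params('wrist'); snap('wrist','w3',None,1.4)
import json;json.dump({k:np.array(v).tolist() for k,v in P.items()},open('pics/w3.json','w'))"
```

```text
time: 13.8
tool_pos: [0.5843, 0.3463, 0.1304]
tcp_rot: [-0.001, -3.141, -0.0]
wrist_force: [0.4, 0.3, 0.2]
width: 0.876
grip_force: 0.0
time: 14.6
tool_pos: [0.4733, 0.2254, 0.2911]
tcp_rot: [0.001, -3.141, 0.0]
wrist_force: [0.2, -0.5, 0.7]
width: 0.879
grip_force: 0.0
t 14.6 p [0.4733 0.2254 0.2911] r [ 1.000e-03 -3.141e+00  0.000e+00] w 0.879 F [ 0.2 -0.5  0.7] g 0.0
```

View pics/w3.png

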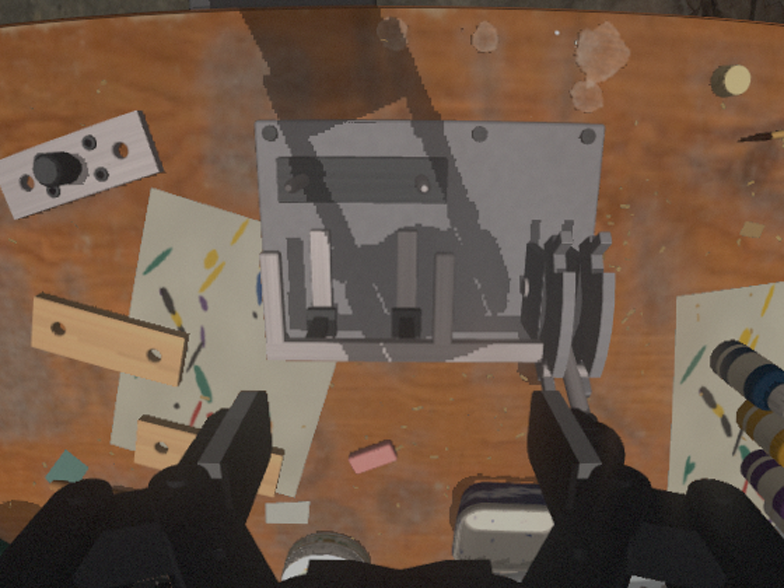

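```bash
cat > q.py <<'E'
from h import *
import json
def C(f,s=1.4):
    P=json.load(open(f'pics/{f}.json')); return P,(lambda u,v,z:px2w(P,(u+.5)/s-.5,(v+.5)/s-.5,z))
def two(n,c,a,b,z):
    p,q=c(*a,z),c(*b,z);
    if p[1]<q[1]: p,q=q,p
    print(n,np.round((p+q)/2,4),'L',np.linalg.norm(p-q).round(4),'yaw',np.degrees(np.arctan2(-(p-q)[0],(p-q)[1])).round(1))
E
python3 -c "
from q import *
P,c=C('w3')
two('pins',c,(424,187),(290.5,188),.082)
two('bar near',c,(277,158),(447,158),.026);two('bar far',c,(279,203),(447,203),.026)
two('prongs',c,(271,253),(444,254),.086)
two('B',c,(58,329),(154,355),.012);two('T',c,(28,183),(120,150),.01)
print('A hole',c(162,447,.012)); print('ball pred',proj(P,(.515+.0719,.3467,.1536))*1.4)
"
```

```text
pins [0.4299 0.1973 0.082 ] L 0.088 yaw 0.3
bar near [0.4136 0.1969 0.026 ] L 0.1281 yaw -0.1
bar far [0.4475 0.197  0.026 ] L 0.1295 yaw -0.1
prongs [0.4734 0.1968 0.086 ] L 0.1169 yaw -0.3
B [ 0.5703 -0.0362  0.012 ] L 0.0902 yaw -15.5
T [ 0.4175 -0.0406  0.01  ] L 0.0887 yaw 15.6
A hole [ 6.78104322e-01 -4.17047150e-04  1.20000000e-02]
ball pred [591.45457133 454.50362959]
```

```bash
python3 -m inch '[-12,-33,10,0,0,8.1,66, -7,-34,10,0,0,8.1,66, 0,0,0,0,0,8.1,66, 0,0,0,0,0,8.1,66, 0,0,0,0,0,8.1,66, 0,0,0,0,0,8.1,66, 0,0,0,0,0,8.1,66, 0,0,0,0,0,8.1,66]' 60
python3 -m inch '[0,0,0,0,0,8.1,66, 0,0,0,0,0,8.1,66, 0,0,0,0,0,8.1,66, 0,0,0,0,0,8.1,66, 0,0,0,0,0,8.1,66, 0,0,0,0,0,0,66, 0,0,0,0,0,0,66, 0,0,0,0,0,0,66]'
python3 -c "
from h import *
plan(.5704,-.036,.09,74.5)"
```

```text
time: 15.45
tool_pos: [0.4885, 0.1586, 0.2704]
tcp_rot: [-1.692, -2.647, -0.0]
wrist_force: [-1.1, 0.0, 0.0]
width: 0.771
grip_force: 0.0
time: 16.25
tool_pos: [0.4885, 0.1585, 0.2706]
tcp_rot: [-2.496, -1.908, 0.0]
wrist_force: [0.8, -0.0, 0.4]
width: 0.773
grip_force: 0.0
t 16.25 p [0.4885 0.1585 0.2706] r [-2.496 -1.908  0.   ] w 0.773 F [ 0.8 -0.   0.4] g 0.0
turn(tool,deg) [-0.  -0.   0.3] shift before turn [-166.3  130.1  180.6] after turn [-165.6  130.9  180.6]
```

```bash
python3 -m inch '[-20.7,16.3,22.5,0,0,0,66, -20.7,16.3,22.5,0,0,0,66, -20.7,16.3,22.5,0,0,0,66, -20.7,16.3,22.5,0,0,0,66, -20.7,16.3,22.5,0,0,0,66, -20.7,16.3,22.5,0,0,0,66, -20.7,16.4,22.5,0,0,0,66, -20.7,16.4,22.5,0,0,0.3,66]'
cat > det.py <<'E'
from h import *
def det(im,P,z=.012,off=(0,0),a=(.003,.012)):
    h=cv2.cvtColor(im,cv2.COLOR_BGR2HSV);K=im.astype(int)
    m=((h[...,0]>8)&(h[...,0]<24)&(h[...,1]>60)&(h[...,1]<150)&(h[...,2]>175)).astype(np.uint8)
    m=cv2.morphologyEx(m,cv2.MORPH_CLOSE,np.ones((5,5)))
    for c in cv2.findContours(m,cv2.RETR_EXTERNAL,cv2.CHAIN_APPROX_NONE)[0]:
        if len(c)<40: continue
        w=np.array([px2w(P,*p[0],z)[:2] for p in c],np.float32)
        if cv2.contourArea(w)<a[0]: continue
        (x,y),(l,b),an=cv2.minAreaRect(w)
        q=cv2.boxPoints(((x,y),(l,b),an));e=max([q[1]-q[0],q[2]-q[1]],key=np.linalg.norm)
        yaw=(np.degrees(np.arctan2(-e[0],e[1]))+90)%180-90
        print('blank',round(x+off[0],4),round(y+off[1],4),'size',round(max(l,b),4),round(min(l,b),4),'yaw',round(yaw,1))
E
python3 -c "
from det import *
P=viewer.camera_params('top')
det(cv2.imread('pics/top0_raw.png'),P,off=(-.0028,.0027)); print()
P2=viewer.camera_params('wrist');st()
snap('wrist','w4',None,1.4);snap('top','t4')
det(cv2.imread('pics/t4_raw.png'),P,off=(-.0028,.0027));print()
det(cv2.imread('pics/w4_raw.png'),P2)
"
```

```text
time: 17.05
tool_pos: [0.5711, -0.0368, 0.0899]
tcp_rot: [2.501, 1.901, 0.001]
wrist_force: [0.9, 0.3, 0.6]
width: 0.779
grip_force: 0.0
blank 0.4183 -0.234 size 0.1422 0.0527 yaw -8.9
blank 0.5726 -0.0346 size 0.1469 0.0823 yaw -2.8
blank 0.6769 0.0415 size 0.1541 0.0805 yaw -14.0

t 17.05 p [ 0.5711 -0.0368  0.0899] r [2.501e+00 1.901e+00 1.000e-03] w 0.779 F [0.9 0.3 0.6] g 0.0
blank 0.4182 -0.2335 size 0.1435 0.0537 yaw -8.6
blank 0.7094 0.0494 size 0.1407 0.073 yaw 17.0
blank 0.912 0.1316 size 0.1476 0.1197 yaw 89.2
```

View pics/w4.png

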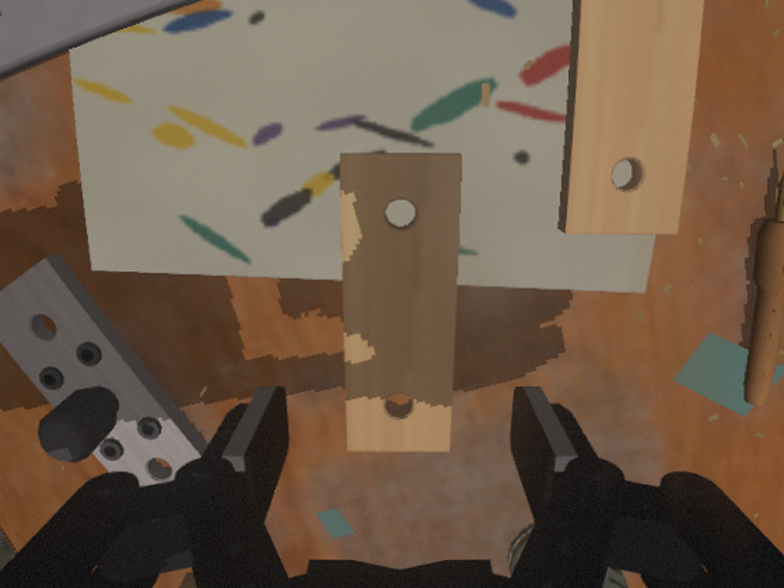

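```bash
python3 -c "
from q import *
import json
P=viewer.camera_params('wrist');json.dump({k:np.array(v).tolist() for k,v in P.items()},open('pics/w4.json','w'))
P,c=C('w4')
two('B',c,(400,212),(399,406),.012)
two('T',c,(44,326),(160,468),.01)
print('A hole',c(627,173,.012), 'B edges', c(345,400,.012),c(453,400,.012))
plan(.5704,-.036,.0,74.5)"
```

```text
B [ 0.5686 -0.0369  0.012 ] L 0.0901 yaw -15.9
T [ 0.4179 -0.0416  0.01  ] L 0.089 yaw 14.8
A hole [ 0.67499811 -0.00249481  0.012     ] B edges [ 0.53293456 -0.07049227  0.012     ] [ 0.58121814 -0.08386263  0.012     ]
t 17.15 p [ 0.5691 -0.038   0.0871] r [-2.501 -1.895  0.007] w 0.771 F [-1.9  1.   0.5] g 0.0
turn(tool,deg) [-0.3  0.1 -0.2] shift before turn [ 2.4  1.2 87.1] after turn [ 2.3  0.7 87.1]
```

```bash
python3 -m inch '[1,0,15,0,0,0,66, 0,0,15,0,0,0,66, 0,0,15,0,0,0,66, 0,0,15,0,0,0,66, 0,0,12,0,0,0,66, 0,0,10,0,0,0,66, 0,0,7,0,0,0,66, 0,0,0,0,0,0,66]' 60
python3 -m inch '[0,0,0,0,0,0,40, 0,0,0,0,0,0,40, 0,0,0,0,0,0,40, 0,0,0,0,0,0,40, 0,0,0,0,0,0,40, 0,0,0,0,0,0,40, 0,0,-5,0,0,0,40, 0,0,-10,0,0,0,40]'
python3 -c "
from h import *
plan(.43,.197,.15,90)"
```

```text
time: 17.95
tool_pos: [0.5701, -0.0347, 0.0004]
tcp_rot: [-2.502, -1.898, 0.002]
wrist_force: [0.1, 0.5, 0.6]
width: 0.773
grip_force: 0.0
time: 18.75
tool_pos: [0.5692, -0.0346, 0.0157]
tcp_rot: [-2.501, -1.897, 0.004]
wrist_force: [-1.0, 0.2, -1.5]
width: 0.56
grip_force: 61.9
t 18.75 p [ 0.5692 -0.0346  0.0157] r [-2.501 -1.897  0.004] w 0.56 F [-1.   0.2 -1.5] g 61.9
turn(tool,deg) [ -0.2   0.  -15.6] shift before turn [ 185.4 -197.  -133.7] after turn [ 231.6 -139.2 -134.3]
```

```bash
python3 -m inch '[0,0,-17,0,0,0,40, 0,0,-17,0,0,0,40, 0,0,-17,0,0,-2.6,40, 0,0,-17,0,0,-2.6,40, 0,0,-17,0,0,-2.6,40, 0,0,-17,0,0,-2.6,40, 0,0,-17,0,0,-2.6,40, 0,0,-15,0,0,-2.6,40]' 
python3 -m inch '[25,-15,0,0,0,0,40, 30,-18,0,0,0,0,40, 30,-18,0,0,0,0,40, 30,-18,0,0,0,0,40, 30,-18,0,0,0,0,40, 30,-18,0,0,0,0,40, 30,-18,0,0,0,0,40, 26.6,-16.2,0,0,0,0,40]'
python3 -m inch '[0,0,0,0,0,0,40, 0,0,0,0,0,0,40, 0,0,0,0,0,0,40, 0,0,0,0,0,0,40, 0,0,0,0,0,0,40, 0,0,0,0,0,0,40, 0,0,0,0,0,0,40, 0,0,0,0,0,0,40]'
python3 -c "
from q import *
st();P=viewer.camera_params('wrist');snap('wrist','w5',None,1.4);json.dump({k:np.array(v).tolist() for k,v in P.items()},open('pics/w5.json','w'))
print([s.round(4) for s in [np.mean([viewer.sensors.read_state()['tool_pos']],0)]] if hasattr(viewer,'sensors') else '')"
```

```text
time: 19.55
tool_pos: [0.5706, -0.0347, 0.1519]
tcp_rot: [-2.22, -2.223, -0.0]
wrist_force: [1.1, 0.0, -0.6]
width: 0.559
grip_force: 61.9
time: 20.35
tool_pos: [0.4304, 0.1979, 0.151]
tcp_rot: [-2.222, -2.221, 0.0]
wrist_force: [0.1, 0.9, -1.3]
width: 0.563
grip_force: 61.9
time: 21.15
tool_pos: [0.432, 0.1967, 0.1506]
tcp_rot: [-2.223, -2.22, 0.0]
wrist_force: [0.5, 0.6, -0.4]
width: 0.562
grip_force: 61.9
t 21.15 p [0.432  0.1967 0.1506] r [-2.223 -2.22   0.   ] w 0.562 F [ 0.5  0.6 -0.4] g 61.9
```

View pics/w5.png

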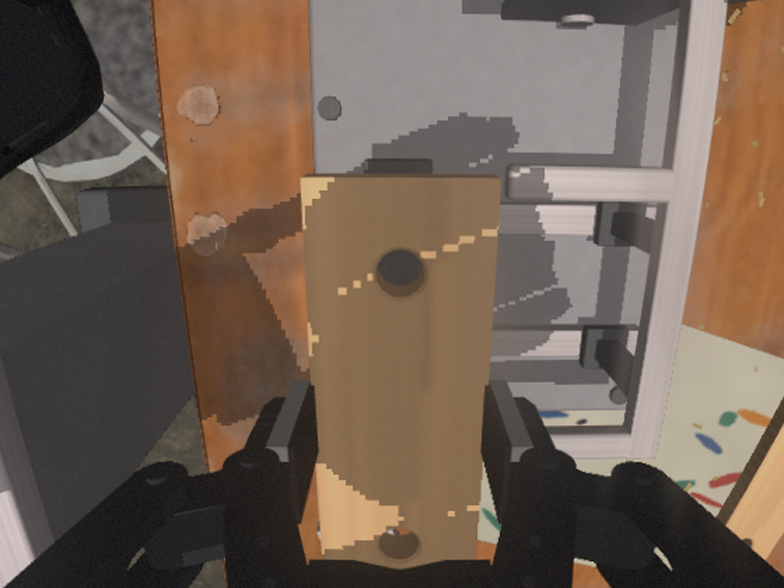

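```bash
python3 -c "
from q import *
P,c=C('w5')
for z in (.160,.162,.164): two('B',c,(401,271.5),(399,543),z)
print(c(308,380,.162),c(493,380,.162))"
```

```text
B [0.4316 0.1955 0.16  ] L 0.0894 yaw -0.3
B [0.4316 0.1967 0.162 ] L 0.0881 yaw -0.3
B [0.4316 0.1979 0.164 ] L 0.0867 yaw -0.3
[0.40620648 0.2098512  0.162     ] [0.45722912 0.20984504 0.162     ]
```

```bash
python3 -m inch '[1,-1,10,0,0,0,40, 0,0,15,0,0,0,40, 0,0,15,0,0,0,40, 0,0,10,0,0,0,40, 0,0,10,0,0,0,40, 0,0,10,0,0,0,40, 0,0,10,0,0,0,40, 0,0,0,0,0,0,40]' 
python3 -m inch '[0,0,5,0,0,0,40, 0,0,5,0,0,0,40, 0,0,0,0,0,0,40, 0,0,0,0,0,0,40, 0,0,0,0,0,0,40, 0,0,0,0,0,0,40, 0,0,0,0,0,0,40, 0,0,0,0,0,0,40]'
```

```text
time: 22.0
tool_pos: [0.43, 0.1976, 0.0691]
tcp_rot: [-2.222, -2.22, 0.003]
wrist_force: [0.3, 0.4, -0.9]
width: 0.56
grip_force: 62.2
time: 22.8
tool_pos: [0.431, 0.1979, 0.0608]
tcp_rot: [2.222, 2.221, 0.0]
wrist_force: [-0.2, 0.2, -0.9]
width: 0.56
grip_force: 62.2
```

```bash
python3 -m inch '[0,0,6,0,0,0,40, 0,0,6,0,0,0,40, 0,0,6,0,0,0,40, 0,0,6,0,0,0,40, 0,0,5,0,0,0,40, 0,0,3,0,0,0,40, 0,0,0,0,0,0,40, 0,0,0,0,0,0,40]' 
python3 -m inch '[0,0,0,0,0,0,62, 0,0,0,0,0,0,62, 0,0,0,0,0,0,62, 0,0,0,0,0,0,62, 0,0,-20,0,0,0,62, 0,0,-40,0,0,0,66, 0,0,-40,0,0,0,66, 0,0,-20,0,0,0,66]'
```

```text
time: 23.6
tool_pos: [0.431, 0.1979, 0.0286]
tcp_rot: [2.222, 2.221, 0.0]
wrist_force: [0.1, -0.3, -2.0]
width: 0.56
grip_force: 62.2
time: 24.4
tool_pos: [0.4328, 0.1987, 0.1525]
tcp_rot: [2.22, 2.219, 0.008]
wrist_force: [0.7, -0.4, 0.5]
width: 0.77
grip_force: 0.0
```

```bash
python3 -m inch '[-19.5,32.5,0,0,0,0,66, -19.5,32.5,0,0,0,0,66, -19.5,32.5,0,0,0,0,66, -19.5,32.5,0,0,0,0,66, -19.5,32.5,0,0,0,0,66, -19.5,32.5,0,0,0,0,66, -19.5,32.5,0,0,0,0,66, -19.5,32.5,0,0,0,0,66]' 
python3 -m inch '[0,0,10,0,0,5,66, 0,0,10,0,0,5,66, 0,0,10,0,0,5,66, 0,0,10,0,0,0,66, 0,0,10,0,0,0,66, 0,0,10,0,0,0,66, 0,0,0,0,0,0,66, 0,0,0,0,0,0,66]' 
python3 -c "
from q import *
st();P=viewer.camera_params('wrist');snap('wrist','w6',(150,60,430,360),2);snap('top','t6');json.dump({k:np.array(v).tolist() for k,v in P.items()},open('pics/w6.json','w'))
plan(.69,.0415,0,75)"
```

```text
time: 25.2
tool_pos: [0.6919, 0.0408, 0.1484]
tcp_rot: [-2.222, -2.22, 0.0]
wrist_force: [0.3, 0.1, -0.2]
width: 0.772
grip_force: 0.0
time: 26.0
tool_pos: [0.6905, 0.0418, 0.0883]
tcp_rot: [-2.492, -1.912, 0.001]
wrist_force: [0.5, 0.2, -0.2]
width: 0.774
grip_force: 0.0
t 26.0 p [0.6905 0.0418 0.0883] r [-2.492e+00 -1.912e+00  1.000e-03] w 0.774 F [ 0.5  0.2 -0.2] g 0.0
t 26.1 p [0.6913 0.0418 0.0894] r [2.492e+00 1.912e+00 1.000e-03] w 0.775 F [-0.5 -0.3 -0. ] g 0.0
turn(tool,deg) [ 0.1 -0.  -0. ] shift before turn [-0.7 -1.3 89.4] after turn [-0.6 -1.2 89.4]
```

View pics/w6.png

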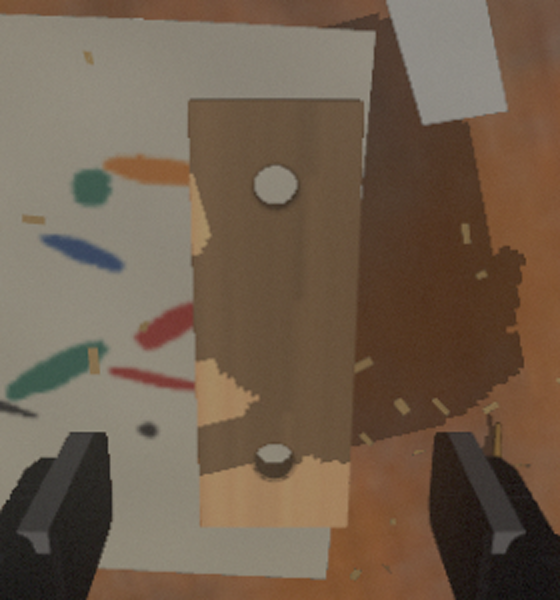

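```bash
python3 -c "
from q import *
P,_=C('w6');c=lambda u,v,z:px2w(P,u/2-.25+150,v/2-.25+60,z)
two('A',c,(275.5,186),(274,461),.012)"
```

```text
A [0.6913 0.0417 0.012 ] L 0.09 yaw -15.1
```

```bash
python3 -m inch '[0,0,15,0,0,0,66, 0,0,15,0,0,0,66, 0,0,15,0,0,0,66, 0,0,15,0,0,0,66, 0,0,12,0,0,0,66, 0,0,10,0,0,0,66, 0,0,6.5,0,0,0,66, 0,0,0,0,0,0,66]' 60
python3 -m inch '[0,0,0,0,0,0,40, 0,0,0,0,0,0,40, 0,0,0,0,0,0,40, 0,0,0,0,0,0,40, 0,0,0,0,0,0,40, 0,0,0,0,0,0,40, 0,0,-5,0,0,0,40, 0,0,-10,0,0,0,40]'
python3 -m inch '[0,0,-17,0,0,0,40, 0,0,-17,0,0,0,40, 0,0,-17,0,0,-2.5,40, 0,0,-17,0,0,-2.5,40, 0,0,-17,0,0,-2.5,40, 0,0,-17,0,0,-2.5,40, 0,0,-17,0,0,-2.5,40, 0,0,-17,0,0,-2.5,40]' 
python3 -c "
from h import *
plan(.4304,.198,.15,90)"
```

```text
time: 26.9
tool_pos: [0.6899, 0.0417, -0.0013]
tcp_rot: [-2.492, -1.911, 0.003]
wrist_force: [-0.3, -0.2, 0.1]
width: 0.771
grip_force: 0.0
time: 27.7
tool_pos: [0.689, 0.0417, 0.0139]
tcp_rot: [-2.491, -1.91, 0.005]
wrist_force: [-0.8, -0.4, -1.1]
width: 0.562
grip_force: 63.1
time: 28.5
tool_pos: [0.6912, 0.0417, 0.154]
tcp_rot: [2.219, 2.222, 0.002]
wrist_force: [0.2, 0.7, -1.4]
width: 0.559
grip_force: 63.2
t 28.5 p [0.6912 0.0417 0.154 ] r [2.219e+00 2.222e+00 2.000e-03] w 0.559 F [ 0.2  0.7 -1.4] g 63.2
turn(tool,deg) [ 0.1 -0.   0.1] shift before turn [ 156.6 -260.6    3.5] after turn [ 156.3 -260.8    4. ]
```

```bash
python3 -m inch '[19.4,-32.5,0,0,0,0,40, 19.4,-32.5,0,0,0,0,40, 19.4,-32.5,0,0,0,0,40, 19.4,-32.5,0,0,0,0,40, 19.4,-32.5,0,0,0,0,40, 19.4,-32.5,0,0,0,0,40, 19.4,-32.5,0,0,0,0,40, 19.4,-33,0,0,0,0,40]'
python3 -m inch '[0,0,0,0,0,0,40, 0,0,0,0,0,0,40, 0,0,0,0,0,0,40, 0,0,0,0,0,0,40, 0,0,0,0,0,0,40, 0,0,0,0,0,0,40, 0,0,0,0,0,0,40, 0,0,0,0,0,0,40]'
python3 -c "
from q import *
st();P=viewer.camera_params('wrist');snap('wrist','w7',(150,100,430,420),1.8);json.dump({k:np.array(v).tolist() for k,v in P.items()},open('pics/w7.json','w'))"
```

```text
time: 29.3
tool_pos: [0.4296, 0.1978, 0.153]
tcp_rot: [2.222, 2.22, 0.004]
wrist_force: [-0.6, 1.5, -0.8]
width: 0.561
grip_force: 63.2
time: 30.1
tool_pos: [0.4305, 0.1969, 0.151]
tcp_rot: [-2.222, -2.22, 0.001]
wrist_force: [0.4, 0.3, -0.9]
width: 0.566
grip_force: 63.1
t 30.1 p [0.4305 0.1969 0.151 ] r [-2.222e+00 -2.220e+00  1.000e-03] w 0.566 F [ 0.4  0.3 -0.9] g 63.1
```

View pics/w7.png

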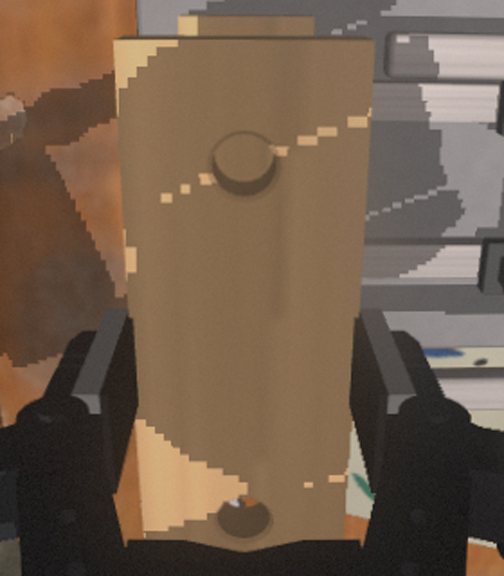

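```bash
python3 -c "
from q import *
P,_=C('w7');c=lambda u,v,z:px2w(P,(u+.5)/1.8-.5+150,(v+.5)/1.8-.5+100,z)
for z in (.16,.162,.164): two('A',c,(244,162.5),(243,517),z)"
```

```text
A [0.4299 0.1964 0.16  ] L 0.0906 yaw -0.1
A [0.4299 0.1976 0.162 ] L 0.0893 yaw -0.1
A [0.4299 0.1988 0.164 ] L 0.0879 yaw -0.1
```

```bash
python3 -m inch '[0,0,10,0,0,0,40, 0,0,15,0,0,0,40, 0,0,15,0,0,0,40, 0,0,15,0,0,0,40, 0,0,10,0,0,0,40, 0,0,10,0,0,0,40, 0,0,10,0,0,0,40, 0,0,6,0,0,0,40]' 
python3 -m inch '[0,0,0,0,0,0,40, 0,0,5,0,0,0,40, 0,0,5,0,0,0,40, 0,0,5,0,0,0,40, 0,0,4,0,0,0,40, 0,0,0,0,0,0,40, 0,0,0,0,0,0,40, 0,0,0,0,0,0,40]'
```

```text
time: 30.95
tool_pos: [0.4301, 0.1969, 0.0592]
tcp_rot: [-2.222, -2.221, 0.001]
wrist_force: [0.6, -0.0, -1.7]
width: 0.56
grip_force: 63.2
time: 31.75
tool_pos: [0.4306, 0.1971, 0.0414]
tcp_rot: [2.222, 2.221, 0.001]
wrist_force: [-0.1, -0.6, -2.0]
width: 0.561
grip_force: 63.2
```

```bash
python3 -m inch '[0,0,0,0,0,0,62, 0,0,0,0,0,0,62, 0,0,0,0,0,0,62, 0,0,0,0,0,0,62, 0,0,-20,0,0,0,62, 0,0,-40,0,0,0,66, 0,0,-40,0,0,0,66, 0,0,-15,0,0,0,66]'
python3 -m inch '[-44,0,0,0,0,0,66, -44,0,0,0,0,0,66, -44,0,0,0,0,0,66, -44,0,0,0,0,0,66, -44,0,0,0,0,0,66, -44,0,0,0,0,0,66, -44,0,0,0,0,0,66, -44,0,0,0,0,0,66]'
python3 -m inch '[-40,-6,8,0,0,0,66, -39,-6,8,0,0,0,66, 0,0,8,0,0,4.4,66, 0,0,8,0,0,4.4,66, 0,0,8,0,0,0,66, 0,0,8,0,0,0,66, 0,0,8,0,0,0,66, 0,0,0,0,0,0,66]'
python3 -c "
from det import *
from q import *
st();P=viewer.camera_params('wrist');snap('wrist','w8',(150,60,430,360),2);snap('top','t8');json.dump({k:np.array(v).tolist() for k,v in P.items()},open('pics/w8.json','w'))
det(cv2.imread('pics/t8_raw.png'),viewer.camera_params('top'),off=(-.0028,.0027))
plan(.4185,-.2337,0,81.3)"
```

```text
time: 32.55
tool_pos: [0.4329, 0.1981, 0.1607]
tcp_rot: [2.22, 2.219, 0.01]
wrist_force: [1.2, -0.8, 0.5]
width: 0.775
grip_force: 0.0
time: 33.35
tool_pos: [0.4299, -0.1567, 0.1564]
tcp_rot: [2.222, 2.22, 0.001]
wrist_force: [0.5, 0.5, -0.7]
width: 0.774
grip_force: 0.0
time: 34.15
tool_pos: [0.4173, -0.233, 0.0988]
tcp_rot: [-2.382, -2.044, 0.001]
wrist_force: [-0.9, 0.8, -0.4]
width: 0.776
grip_force: 0.0
t 34.15 p [ 0.4173 -0.233   0.0988] r [-2.382e+00 -2.044e+00  1.000e-03] w 0.776 F [-0.9  0.8 -0.4] g 0.0
blank 0.43 0.2071 size 0.1436 0.0515 yaw -0.1
t 34.25 p [ 0.4181 -0.2335  0.1   ] r [-2.384 -2.045  0.   ] w 0.771 F [0.2 0.1 0.3] g 0.0
turn(tool,deg) [-0.  -0.  -0.1] shift before turn [ -0.1   0.4 100. ] after turn [ -0.1   0.4 100. ]
```

View pics/w8.png

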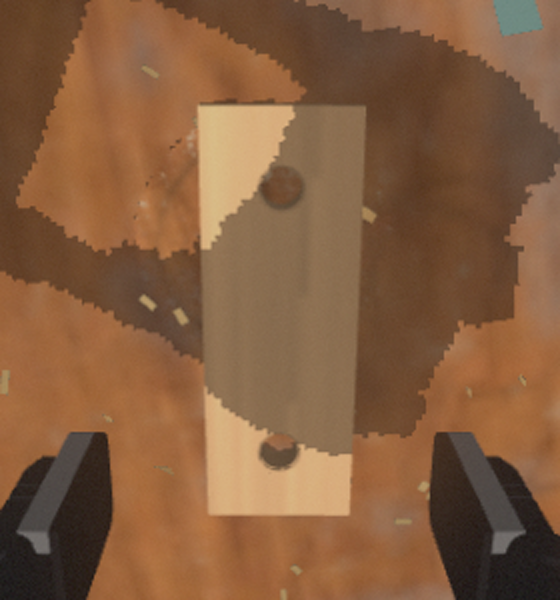

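```bash
python3 -c "
from q import *
P,_=C('w8');c=lambda u,v,z:px2w(P,u/2-.25+150,v/2-.25+60,z)
two('C',c,(282,187),(279,451),.012)"
```

```text
C [ 0.4194 -0.235   0.012 ] L 0.09 yaw -9.1
```

```bash
python3 -m inch '[-1,1.2,15,0,0,0.4,66, 0,0,15,0,0,0,66, 0,0,15,0,0,0,66, 0,0,15,0,0,0,66, 0,0,15,0,0,0,66, 0,0,12,0,0,0,66, 0,0,9,0,0,0,66, 0,0,3,0,0,0,66]' 60
python3 -m inch '[0,0,0,0,0,0,40, 0,0,0,0,0,0,40, 0,0,0,0,0,0,40, 0,0,0,0,0,0,40, 0,0,0,0,0,0,40, 0,0,0,0,0,0,40, 0,0,-5,0,0,0,40, 0,0,-10,0,0,0,40]'
python3 -m inch '[0,0,-17,0,0,0,40, 0,0,-17,0,0,0,40, 0,0,-17,0,0,-1.5,40, 0,0,-17,0,0,-1.5,40, 0,0,-17,0,0,-1.5,40, 0,0,-17,0,0,-1.5,40, 0,0,-17,0,0,-1.5,40, 0,0,-17,0,0,-1.5,40]' 
python3 -c "
from h import *
plan(.4304,.197,.151,90)"
```

```text
time: 35.05
tool_pos: [0.4188, -0.2348, 0.0004]
tcp_rot: [-2.392, -2.035, 0.001]
wrist_force: [-0.6, -0.1, -0.7]
width: 0.775
grip_force: 0.0
time: 35.85
tool_pos: [0.4181, -0.2344, 0.0157]
tcp_rot: [-2.391, -2.034, 0.001]
wrist_force: [0.9, 0.0, -0.5]
width: 0.563
grip_force: 61.9
time: 36.65
tool_pos: [0.4189, -0.2349, 0.1534]
tcp_rot: [2.225, 2.218, 0.0]
wrist_force: [0.1, 0.6, -1.8]
width: 0.56
grip_force: 61.9
t 36.65 p [ 0.4189 -0.2349  0.1534] r [2.225 2.218 0.   ] w 0.56 F [ 0.1  0.6 -1.8] g 61.9
turn(tool,deg) [ 0.   0.  -0.2] shift before turn [432.   10.2   2.4] after turn [431.9  11.5   2.4]
```

```bash
python3 -m inch '[25,1.5,0,0,0,0,40, 35,1.5,0,0,0,0,40, 40,1.5,0,0,0,0,40, 40,1.5,0,0,0,0,40, 40,1.5,0,0,0,0,40, 40,1.5,0,0,0,0,40, 40,1,0,0,0,0,40, 40,0,0,0,0,0,40]'
python3 -m inch '[40,0,0,0,0,0,40, 40,0,0,0,0,0,40, 32,0,0,0,0,0,40, 20,0,0,0,0,0,40, 0,0,0,0,0,0,40, 0,0,0,0,0,0,40, 0,0,0,0,0,0,40, 0,0,0,0,0,0,40]'
python3 -c "
from q import *
st();P=viewer.camera_params('wrist');im=snap('wrist','w9',(150,100,430,420),1.8);json.dump({k:np.array(v).tolist() for k,v in P.items()},open('pics/w9.json','w'))
# compare with w7 by patch matching around holes
a=cv2.imread('pics/w7_raw.png',0);b=cv2.imread('pics/w9_raw.png',0)
for (u,v) in ((285,190),(285,387)):
    t=a[v-16:v+17,u-24:u+25];r=cv2.matchTemplate(b[v-36:v+33,u-44:u+45],t,cv2.TM_CCOEFF_NORMED);m=cv2.minMaxLoc(r);print((u,v),'shift',m[3][0]-20,m[3][1]-20,m[1])
plan(.4304,.197,.151,90)"
```

```text
time: 37.45
tool_pos: [0.4301, 0.0664, 0.1529]
tcp_rot: [2.226, 2.216, 0.001]
wrist_force: [0.5, 0.1, -0.6]
width: 0.561
grip_force: 61.9
time: 38.25
tool_pos: [0.4309, 0.1958, 0.1522]
tcp_rot: [2.227, 2.215, -0.0]
wrist_force: [-0.3, 0.4, -0.4]
width: 0.564
grip_force: 61.9
t 38.25 p [0.4309 0.1958 0.1522] r [ 2.227  2.215 -0.   ] w 0.564 F [-0.3  0.4 -0.4] g 61.9
(285, 190) shift 0 -1 0.7679077386856079
(285, 387) shift 0 -1 0.9536495804786682
t 38.3 p [0.4309 0.1959 0.1522] r [ 2.227  2.215 -0.   ] w 0.566 F [ 0.3 -0.  -1.3] g 61.9
turn(tool,deg) [-0.   0.  -0.3] shift before turn [ 1.1 -0.5  1.2] after turn [ 1.1 -0.5  1.2]
```

```bash
python3 -m inch '[0.8,-0.4,10,0,0,-0.3,40, 0,0,15,0,0,0,40, 0,0,15,0,0,0,40, 0,0,15,0,0,0,40, 0,0,10,0,0,0,40, 0,0,10,0,0,0,40, 0,0,8,0,0,0,40, 0,0,5,0,0,0,40]' 
python3 -m inch '[0,0,0,0,0,0,40, 0,0,4,0,0,0,40, 0,0,4,0,0,0,40, 0,0,3,0,0,0,40, 0,0,0,0,0,0,40, 0,0,0,0,0,0,40, 0,0,0,0,0,0,40, 0,0,0,0,0,0,40]'
```

```text
time: 39.1
tool_pos: [0.4303, 0.1975, 0.0634]
tcp_rot: [-2.22, -2.222, 0.001]
wrist_force: [0.4, 0.5, -0.6]
width: 0.564
grip_force: 61.9
time: 39.9
tool_pos: [0.4307, 0.1977, 0.0534]
tcp_rot: [2.22, 2.223, 0.001]
wrist_force: [-0.2, -0.0, -0.2]
width: 0.564
grip_force: 61.9
```

```bash
python3 -m inch '[0,0,0,0,0,0,62, 0,0,0,0,0,0,62, 0,0,0,0,0,0,62, 0,0,0,0,0,0,62, 0,0,-20,0,0,0,62, 0,0,-40,0,0,0,66, 0,0,-40,0,0,0,66, 0,0,-5,0,0,0,66]'
python3 -m inch '[-34,-2,0,0,0,0,66, -34,-2,0,0,0,0,66, -34,-2,0,0,0,0,66, -34,-2,0,0,0,0,66, -34,-2,0,0,0,0,66, -34,-2,0,0,0,0,66, -34,-0.5,0,0,0,0,66, 0,0,0,0,0,0,66]'
python3 -m inch '[0,0,0,0,0,-5,66, 0,0,0,0,0,-5,66, 0,0,0,0,0,-5,66, 0,0,20,0,0,0,66, 0,0,20,0,0,0,66, 0,0,10,0,0,0,66, 0,0,0,0,0,0,66, 0,0,0,0,0,0,66]'
python3 -c "
from q import *
st();P=viewer.camera_params('wrist');snap('wrist','w10',(150,60,430,360),2);snap('top','t10');json.dump({k:np.array(v).tolist() for k,v in P.items()},open('pics/w10.json','w'))
plan(.4178,-.041,0,105)"
```

```text
time: 40.7
tool_pos: [0.4343, 0.1992, 0.164]
tcp_rot: [2.217, 2.22, 0.015]
wrist_force: [0.9, -0.3, 1.4]
width: 0.775
grip_force: 0.0
time: 41.5
tool_pos: [0.4179, -0.0434, 0.1578]
tcp_rot: [2.224, 2.218, -0.002]
wrist_force: [0.4, 0.3, 0.3]
width: 0.778
grip_force: 0.0
time: 42.3
tool_pos: [0.4184, -0.04, 0.1083]
tcp_rot: [-1.91, -2.494, 0.0]
wrist_force: [-0.1, 0.2, 0.5]
width: 0.78
grip_force: 0.0
t 42.3 p [ 0.4184 -0.04    0.1083] r [-1.91  -2.494  0.   ] w 0.78 F [-0.1  0.2  0.5] g 0.0
t 42.4 p [ 0.4192 -0.0403  0.1091] r [1.910e+00 2.493e+00 1.000e-03] w 0.771 F [0.8 0.7 0.7] g 0.0
turn(tool,deg) [0.1 0.  0.1] shift before turn [ -0.3  -1.7 109.1] after turn [ -0.3  -1.5 109.1]
```

View pics/w10.png

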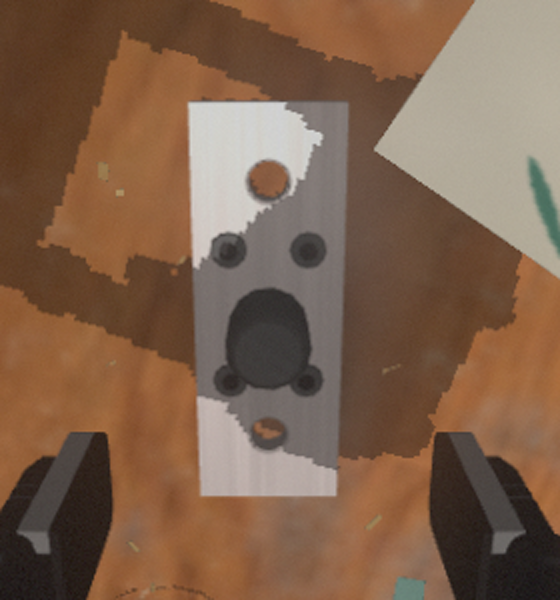

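```bash
python3 -c "
from q import *
P,_=C('w10');c=lambda u,v,z:px2w(P,u/2-.25+150,v/2-.25+60,z)
two('T',c,(269,181),(269,434),.010)
plan(.4178,-.041,0,105)"
```

```text
T [ 0.4175 -0.0415  0.01  ] L 0.0897 yaw 15.1
t 42.4 p [ 0.4192 -0.0403  0.1091] r [1.910e+00 2.493e+00 1.000e-03] w 0.771 F [0.8 0.7 0.7] g 0.0
turn(tool,deg) [0.1 0.  0.1] shift before turn [ -0.3  -1.7 109.1] after turn [ -0.3  -1.5 109.1]
```

```bash
python3 -m inch '[-0.8,-1.3,18,0,0,0,66, 0,0,18,0,0,0,66, 0,0,18,0,0,0,66, 0,0,18,0,0,0,66, 0,0,15,0,0,0,66, 0,0,12,0,0,0,66, 0,0,8,0,0,0,66, 0,0,3,0,0,0,66]' 80
python3 -m inch '[0,0,0,0,0,0,40, 0,0,0,0,0,0,40, 0,0,0,0,0,0,40, 0,0,0,0,0,0,40, 0,0,0,0,0,0,40, 0,0,0,0,0,0,40, 0,0,-5,0,0,0,40, 0,0,-5,0,0,0,40]'
python3 -m inch '[0,0,-15,0,0,0,40, 0,0,-17,0,0,0,40, 0,0,-17,0,0,2.5,40, 0,0,-17,0,0,2.5,40, 0,0,-17,0,0,2.5,40, 0,0,-17,0,0,2.5,40, 0,0,-17,0,0,2.5,40, 0,0,-19,0,0,2.5,40]' 
python3 -c "
from h import *
plan(.4304,.197,.151,90)"
```

```text
time: 43.2
tool_pos: [0.4172, -0.0415, -0.0022]
tcp_rot: [-1.911, -2.493, 0.0]
wrist_force: [-0.4, 0.3, -0.1]
width: 0.769
grip_force: 0.0
time: 44.0
tool_pos: [0.4166, -0.0414, 0.008]
tcp_rot: [-1.91, -2.493, 0.001]
wrist_force: [0.5, -0.2, -3.4]
width: 0.554
grip_force: 83.0
time: 44.8
tool_pos: [0.4164, -0.0413, 0.1444]
tcp_rot: [-2.221, -2.22, 0.001]
wrist_force: [0.1, 0.3, -3.5]
width: 0.557
grip_force: 83.2
t 44.8 p [ 0.4164 -0.0413  0.1444] r [-2.221e+00 -2.220e+00  1.000e-03] w 0.557 F [ 0.1  0.3 -3.5] g 83.2
turn(tool,deg) [-0.1 -0.  -0. ] shift before turn [238.3  13.9  -6.6] after turn [238.3  14.   -6.6]
```

```bash
python3 -m inch '[25,2,-3,0,0,0,40, 30,2,-4,0,0,0,40, 35,2,0,0,0,0,40, 35,2,0,0,0,0,40, 35,2,0,0,0,0,40, 35,2,0,0,0,0,40, 28,1.5,0,0,0,0,40, 15,0.5,0,0,0,0,40]'
python3 -m inch '[0,0,0,0,0,0,40, 0,0,0,0,0,0,40, 0,0,0,0,0,0,40, 0,0,0,0,0,0,40, 0,0,0,0,0,0,40, 0,0,0,0,0,0,40, 0,0,0,0,0,0,40, 0,0,0,0,0,0,40]'
python3 -c "
from q import *
st();P=viewer.camera_params('wrist');im=snap('wrist','w11',(150,100,430,420),1.8);json.dump({k:np.array(v).tolist() for k,v in P.items()},open('pics/w11.json','w'))
st();print([ (proj(P,(.430,.197+s*.045,z))).round(1) for s in(1,-1) for z in (.161,.163)])
plan(.4304,.197,.072,90)"
```

```text
time: 45.6
tool_pos: [0.4305, 0.1984, 0.151]
tcp_rot: [-2.218, -2.225, -0.0]
wrist_force: [-0.2, -0.7, -3.5]
width: 0.555
grip_force: 83.2
time: 46.4
tool_pos: [0.431, 0.1964, 0.1512]
tcp_rot: [2.22, 2.222, 0.0]
wrist_force: [0.1, -1.0, -3.2]
width: 0.558
grip_force: 83.2
t 46.4 p [0.431  0.1964 0.1512] r [2.22  2.222 0.   ] w 0.558 F [ 0.1 -1.  -3.2] g 83.2
t 46.45 p [0.431  0.1965 0.1512] r [-2.22  -2.223 -0.   ] w 0.554 F [ 0.8 -1.2 -4.3] g 83.2
[array([284.1, 188.6]), array([284.1, 190. ]), array([283.9, 385.9]), array([283.9, 389.2])]
t 46.45 p [0.431  0.1965 0.1512] r [-2.22  -2.223 -0.   ] w 0.554 F [ 0.8 -1.2 -4.3] g 83.2
turn(tool,deg) [ 0.  -0.   0.1] shift before turn [ 0.5 -0.6 79.2] after turn [ 0.5 -0.6 79.2]
```

```bash
python3 -m inch '[0.5,-0.5,12,0,0,0,40, 0,0,15,0,0,0,40, 0,0,15,0,0,0,40, 0,0,15,0,0,0,40, 0,0,10,0,0,0,40, 0,0,6,0,0,0,40, 0,0,5,0,0,0,40, 0,0,0,0,0,0,40]' 
python3 -m inch '[0,0,3,0,0,0,40, 0,0,3,0,0,0,40, 0,0,2,0,0,0,40, 0,0,2,0,0,0,40, 0,0,0,0,0,0,40, 0,0,0,0,0,0,40, 0,0,0,0,0,0,40, 0,0,0,0,0,0,40]'
```

```text
time: 47.25
tool_pos: [0.4302, 0.197, 0.0727]
tcp_rot: [-2.22, -2.223, 0.001]
wrist_force: [-0.3, -0.2, -3.3]
width: 0.559
grip_force: 83.1
time: 48.05
tool_pos: [0.4306, 0.1971, 0.0633]
tcp_rot: [2.22, 2.223, 0.0]
wrist_force: [-0.6, -0.5, -3.3]
width: 0.557
grip_force: 83.2
```

```bash
python3 -m inch '[0,0,2,0,0,0,40, 0,0,0,0,0,0,40, 0,0,0,0,0,0,40, 0,0,0,0,0,0,62, 0,0,0,0,0,0,62, 0,0,0,0,0,0,62, 0,0,0,0,0,0,62, 0,0,-5,0,0,0,62]'
python3 -m inch '[0,0,-15,0,0,0,62, 0,0,-30,0,0,0,66, 0,0,-40,0,0,0,66, 0,0,-40,0,0,0,66, 0,0,-40,0,0,0,75, 0,30,-20,0,0,0,75, 0,30,0,0,0,0,75, 0,20,0,0,0,0,75]'
python3 -m inch '[0,0,0,0,0,-8.5,75, 0,0,0,0,0,-8.5,75, 0,0,0,0,0,-8.5,75, 0,0,0,0,0,-8.5,75, 0,0,0,0,0,-8.5,75, 0,0,0,0,0,-8.5,75, 0,0,0,0,0,-8.5,75, 0,0,0,0,0,-8.5,75]'
python3 -m inch '[0,0,0,0,0,-8.5,75, 0,0,0,0,0,-8.5,75, 0,0,0,0,0,-5,75, 0,0,0,0,0,0,75, 0,0,0,0,0,0,75, 0,0,0,0,0,0,75, 0,0,0,0,0,0,75, 0,0,0,0,0,0,75]'
python3 -c "
from q import *
P=viewer.camera_params('wrist');im=snap('wrist','w12',(130,50,480,350),2);json.dump({k:np.array(v).tolist() for k,v in P.items()},open('pics/w12.json','w'))
plan(.587,.3467,.26,180)
for y in(1,-1):
  for p in [(-.025,.07*y,.072),(.025,.07*y,.072),(0,.045*y,.082)]: print(p,((proj(P,np.array(p)+[.43,.197,0])-[130,50])*2).round())
print(((proj(P,(.43,.197,.108))-[130,50])*2).round())"
```

```text
time: 48.85
tool_pos: [0.43, 0.1969, 0.0659]
tcp_rot: [-2.22, -2.222, 0.002]
wrist_force: [-0.5, -0.2, -0.4]
width: 0.726
grip_force: 0.0
time: 49.65
tool_pos: [0.5129, 0.1974, 0.2535]
tcp_rot: [2.219, 2.221, 0.006]
wrist_force: [-0.0, 0.7, 0.7]
width: 0.878
grip_force: 0.0
time: 50.45
tool_pos: [0.5104, 0.1971, 0.2516]
tcp_rot: [0.588, 3.086, 0.0]
wrist_force: [0.1, -0.0, -0.5]
width: 0.881
grip_force: 0.0
time: 51.25
tool_pos: [0.5105, 0.1971, 0.2512]
tcp_rot: [-0.001, 3.142, 0.0]
wrist_force: [0.1, 0.4, 0.2]
width: 0.877
grip_force: 0.0
t 51.3 p [0.5105 0.1971 0.2512] r [ 1.000e-03 -3.142e+00  0.000e+00] w 0.88 F [ 0.5 -0.7 -0.7] g 0.0
turn(tool,deg) [-0. -0.  0.] shift before turn [-76.7 149.5  -8.8] after turn [-76.5 149.6  -8.8]
(-0.025, 0.07, 0.072) [484.  22.]
(0.025, 0.07, 0.072) [477. 147.]
(0, 0.045, 0.082) [424.  85.]
(-0.025, -0.07, 0.072) [137.  21.]
(0.025, -0.07, 0.072) [144. 147.]
(0, -0.045, 0.082) [197.  84.]
[311.  84.]
```

View pics/w12.png

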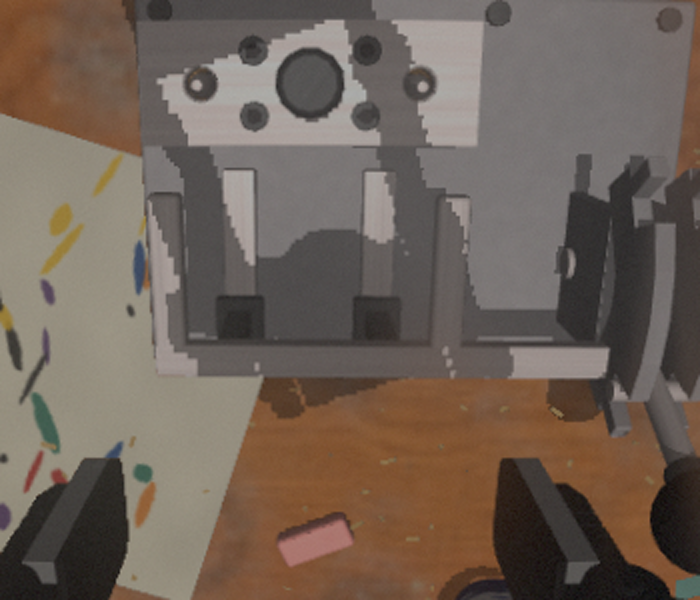

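```bash
python3 -m inch '[-10,19,0,0,0,0,75, -10,19,0,0,0,0,75, -10,19,0,0,0,0,75, -10,19,0,0,0,0,75, -10,19,0,0,0,0,75, -10,19,0,0,0,0,75, -10,19,0,0,0,0,75, -6,16,0,0,0,0,75]'
python3 -m inch '[0,0,16,0,0,0,75, 0,0,16,0,0,0,75, 0,0,16,0,0,0,75, 0,0,16,0,0,0,75, 0,0,16,0,0,0,75, 0,0,16,0,0,0,75, 0,0,14,0,0,0,75, 0,0,12,0,0,0,75]'
python3 -m inch '[0,0,0,0,0,0,75, 0,0,0,0,0,0,25, 0,0,0,0,0,0,25, 0,0,0,0,0,0,25, 0,0,0,0,0,0,25, 0,0,0,0,0,0,25, 0,0,0,0,0,0,25, 0,0,0,0,0,0,25]' 90
```

```text
time: 52.1
tool_pos: [0.5869, 0.3473, 0.2508]
tcp_rot: [0.002, -3.141, -0.0]
wrist_force: [-0.2, -0.5, 0.4]
width: 0.881
grip_force: 0.0
time: 52.9
tool_pos: [0.586, 0.3459, 0.1276]
tcp_rot: [0.002, -3.141, 0.001]
wrist_force: [0.7, -0.5, 0.2]
width: 0.878
grip_force: 0.0
time: 53.7
tool_pos: [0.5875, 0.3463, 0.1307]
tcp_rot: [-0.002, 3.139, 0.001]
wrist_force: [0.7, -3.1, 5.5]
width: 0.433
grip_force: 89.5
```

```bash
python3 -m inch '[-2.1,0,-3.8,0,0,0,25, -2.1,0,-3.8,0,0,0,25, -2.1,0,-3.8,0,0,0,25, -2.1,0,-3.8,0,0,0,25, -2.1,0,-3.8,0,0,0,25, -2.1,0,-3.8,0,0,0,25, 0,0,0,0,0,0,25, 0,0,0,0,0,0,25]'
python3 -m inch '[9.8,0,-5,0,0,0,25, 10.1,0,-4.3,0,0,0,25, 10.4,0,-3.7,0,0,0,25, 10.6,0,-3,0,0,0,25, 10.7,0,-2.4,0,0,0,25, 10.9,0,-1.7,0,0,0,25, 10.9,0,-1,0,0,0,25, 11,0,-0.3,0,0,0,25]'
```

```text
time: 54.5
tool_pos: [0.5988, 0.3461, 0.152]
tcp_rot: [0.002, -3.141, 0.001]
wrist_force: [-3.1, -1.9, -3.7]
width: 0.436
grip_force: 90.3
time: 55.3
tool_pos: [0.514, 0.3464, 0.174]
tcp_rot: [-0.002, 3.14, 0.001]
wrist_force: [4.3, -0.3, -4.5]
width: 0.431
grip_force: 90.3
```

```bash
python3 -m inch '[11,0,0.3,0,0,0,25, 10.9,0,1,0,0,0,25, 10.9,0,1.7,0,0,0,25, 10.7,0,2.4,0,0,0,25, 10.6,0,3,0,0,0,25, 10.4,0,3.7,0,0,0,25, 10.1,0,4.3,0,0,0,25, 9.8,0,5,0,0,0,25]'
python3 -m inch '[0,0,0,0,0,0,25, 0,0,0,0,0,0,25, -2.1,0,3.8,0,0,0,25, -2.1,0,3.8,0,0,0,25, -2.1,0,3.8,0,0,0,25, -2.1,0,3.8,0,0,0,25, -2.1,0,3.8,0,0,0,25, -2.1,0,3.8,0,0,0,25]'
```

```text
time: 56.1
tool_pos: [0.4292, 0.3462, 0.1519]
tcp_rot: [-0.002, 3.142, 0.0]
wrist_force: [-0.4, -0.0, 0.3]
width: 0.293
grip_force: 0.0
time: 56.9
tool_pos: [0.4429, 0.346, 0.1287]
tcp_rot: [0.002, -3.141, 0.0]
wrist_force: [-0.2, 0.3, -0.5]
width: 0.291
grip_force: 0.0
```

```bash
python3 -m inch '[0,0,-20,0,0,0,25, 0,0,-20,0,0,0,25, 0,0,-20,0,0,0,25, 0,0,-20,0,0,0,75, 0,0,-20,0,0,0,75, 0,0,-14,0,0,0,75, 0,0,0,0,0,0,75, 0,0,0,0,0,0,75]'
cat > ball.py <<'E'
from q import *
def ball(f,lifts=(.150,.167)):
    P=json.load(open(f'pics/{f}.json'));im=cv2.imread(f'pics/{f}_raw.png');g=im.max(2)
    best=None
    m=(g<48).astype(np.uint8)
    d=cv2.distanceTransform(m,cv2.DIST_L2,5)
    # search along the arc: circle mask agreement
    H,W=g.shape;res=[]
    for r in lifts:
        for th in np.arange(-.56,.57,.005):
            p=np.array([.515+r*np.sin(th),.3465,.022+r*np.cos(th)])
            u=proj(P,p);o=-np.array(P['world_to_cam'])[:3,:3].T@np.array(P['world_to_cam'])[:3,3]
            rad=P['K'][0][0]*.02/np.linalg.norm(p-o)
            yy,xx=np.mgrid[:H,:W];R2=np.hypot(xx-u[0],yy-u[1])
            a=m[R2<rad*.95].mean() if (R2<rad*.95).any() else 0;b=m[(R2>rad*1.08)&(R2<rad*1.5)].mean() if (R2<rad).any() else 1
            res.append((a-b,a,b,r,th,u.round(0).tolist(),rad))
    res.sort(key=lambda t:-t[0])
    for t in res[:4]: print('score %.2f in %.2f out %.2f r %.3f th %.3f'%t[:5],t[5],round(t[6],1))
E
python3 -c "
from ball import *
for f in ('w1','w2'): print(f);ball(f)
P=viewer.camera_params('wrist');st();im=snap('wrist','w13',None,1.4);json.dump({k:np.array(v).tolist() for k,v in P.items()},open('pics/w13.json','w'))
ball('w13')"
```

```text
time: 57.7
tool_pos: [0.4426, 0.346, 0.2428]
tcp_rot: [0.002, -3.141, 0.0]
wrist_force: [-1.1, -0.4, -0.8]
width: 0.881
grip_force: 0.0
w1
score 1.00 in 1.00 out 0.00 r 0.150 th -0.490 [288.0, 212.0] 28.9
score 1.00 in 1.00 out 0.00 r 0.150 th -0.495 [288.0, 211.0] 28.9
score 0.98 in 0.98 out 0.00 r 0.150 th -0.485 [288.0, 213.0] 28.9
score 0.98 in 0.98 out 0.00 r 0.150 th -0.500 [288.0, 210.0] 28.8
w2
score 0.71 in 0.71 out 0.00 r 0.167 th 0.070 [289.0, 127.0] 38.3
score 0.71 in 0.71 out 0.00 r 0.167 th 0.065 [289.0, 125.0] 38.3
score 0.71 in 0.71 out 0.00 r 0.167 th 0.075 [289.0, 128.0] 38.2
score 0.70 in 0.71 out 0.00 r 0.167 th 0.080 [289.0, 130.0] 38.2
t 57.7 p [0.4426 0.346  0.2428] r [ 2.000e-03 -3.141e+00  0.000e+00] w 0.881 F [-1.1 -0.4 -0.8] g 0.0
score 0.96 in 0.96 out 0.00 r 0.167 th -0.140 [286.0, 315.0] 31.9
score 0.96 in 0.96 out 0.00 r 0.167 th -0.135 [286.0, 317.0] 31.9
score 0.95 in 0.95 out 0.00 r 0.167 th -0.130 [286.0, 318.0] 31.8
score 0.95 in 0.95 out 0.00 r 0.167 th -0.125 [286.0, 319.0] 31.8
```

```bash
python3 -m inch '[-25,0.3,0,0,0,0,75, -24.5,0,0,0,0,0,75, 0,0,14,0,0,0,75, 0,0,14,0,0,0,75, 0,0,14,0,0,0,75, 0,0,14,0,0,0,75, 0,0,14,0,0,0,75, 0,0,10,0,0,0,75]'
python3 -m inch '[0,0,0,0,0,0,75, 0,0,0,0,0,0,25, 0,0,0,0,0,0,25, 0,0,0,0,0,0,25, 0,0,0,0,0,0,25, 0,0,0,0,0,0,25, 0,0,0,0,0,0,25, 0,0,0,0,0,0,25]' 90
python3 -m inch '[0,0,-4,0,0,0,25, 1,0,-5,0,0,0,25, 0,0,0,0,0,0,25, 10.5,0,1.8,0,0,0,25, 10.4,0,2.4,0,0,0,25, 10.2,0,3.1,0,0,0,25, 0,0,0,0,0,0,25, 0,0,0,0,0,0,25]'
```

```text
time: 58.55
tool_pos: [0.4911, 0.3461, 0.1612]
tcp_rot: [0.003, -3.14, 0.002]
wrist_force: [-0.7, -0.0, 0.1]
width: 0.88
grip_force: 0.0
time: 59.35
tool_pos: [0.493, 0.3468, 0.1648]
tcp_rot: [-0.002, 3.14, 0.002]
wrist_force: [-0.5, -2.1, 4.8]
width: 0.433
grip_force: 89.3
time: 60.15
tool_pos: [0.4586, 0.3465, 0.1645]
tcp_rot: [0.001, -3.139, -0.0]
wrist_force: [1.2, 1.3, -4.3]
width: 0.432
grip_force: 90.2
```

```bash
python3 -m inch '[10,0,3.6,0,0,0,25, 9.8,0,4.2,0,0,0,25, 9.5,0,4.8,0,0,0,25, 0,0,0,0,0,0,25, 0,0,0,0,0,0,25, -2.1,0,3.8,0,0,0,25, -2.1,0,3.8,0,0,0,25, -2.1,0,3.8,0,0,0,25]'
python3 -m inch '[-2.1,0,3.8,0,0,0,25, -2.1,0,3.8,0,0,0,25, -2.1,0,3.8,0,0,0,25, 0,0,0,0,0,0,25, 0,0,0,0,0,0,75, 0,0,0,0,0,0,75, 0,0,0,0,0,0,75, 0,0,0,0,0,0,75]'
python3 -m inch '[0,0,-20,0,0,0,75, 0,0,-20,0,0,0,75, 0,0,-20,0,0,0,75, 0,0,-20,0,0,0,75, 0,-20,-20,0,0,0,75, 0,-40,-20,0,0,0,75, 0,-40,-20,0,0,0,75, 0,0,0,0,0,0,75]'
python3 -c "
from ball import *
P=viewer.camera_params('wrist');st();im=snap('wrist','w14',None,1.4);json.dump({k:np.array(v).tolist() for k,v in P.items()},open('pics/w14.json','w'))
ball('w14',(.150,.153,.156,.160,.167,.175))"
```

```text
time: 60.95
tool_pos: [0.4371, 0.3462, 0.1403]
tcp_rot: [0.001, -3.141, 0.001]
wrist_force: [1.7, -0.2, -2.9]
width: 0.434
grip_force: 91.3
time: 61.75
tool_pos: [0.4432, 0.3463, 0.1292]
tcp_rot: [0.002, -3.141, 0.0]
wrist_force: [0.5, -0.4, 0.4]
width: 0.877
grip_force: 0.0
time: 62.55
tool_pos: [0.445, 0.2437, 0.2729]
tcp_rot: [0.003, 3.136, 0.001]
wrist_force: [0.0, 0.4, -0.2]
width: 0.884
grip_force: 0.0
t 62.55 p [0.445  0.2437 0.2729] r [3.000e-03 3.136e+00 1.000e-03] w 0.884 F [ 0.   0.4 -0.2] g 0.0
score 0.89 in 0.90 out 0.00 r 0.150 th -0.480 [426.0, 208.0] 25.9
score 0.89 in 0.90 out 0.01 r 0.150 th -0.485 [426.0, 207.0] 25.9
score 0.89 in 0.89 out 0.00 r 0.150 th -0.475 [426.0, 209.0] 25.9
score 0.88 in 0.90 out 0.02 r 0.150 th -0.490 [426.0, 206.0] 25.9
```

View pics/w14.png

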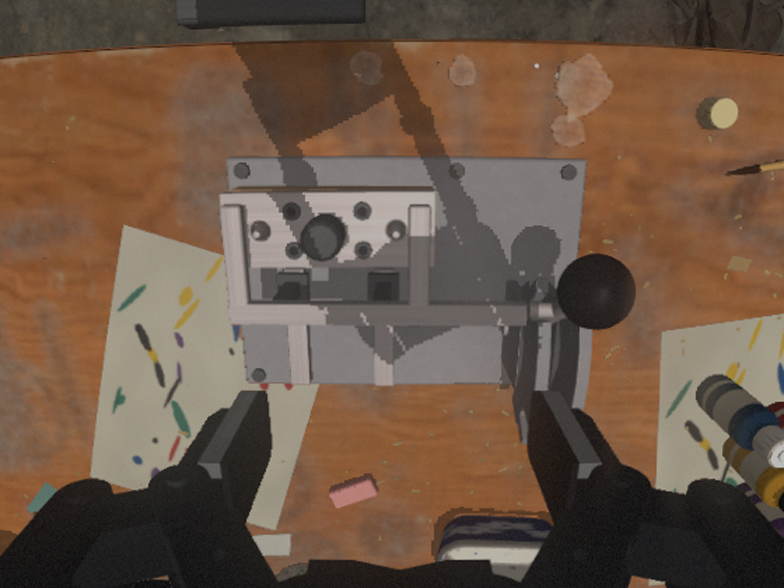

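```bash
python3 -c "
from q import *
def fit(f,u0,v0,rad):
    P,_=C(f);im=cv2.imread(f'pics/{f}_raw.png');m=(im.max(2)<48).astype(np.uint8);w=np.zeros_like(m);cv2.circle(w,(u0,v0),int(rad*1.25),1,-1);m*=w
    c=max(cv2.findContours(m,cv2.RETR_EXTERNAL,cv2.CHAIN_APPROX_NONE)[0],key=cv2.contourArea);(u,v),r=cv2.minEnclosingCircle(c);o,d=ray(P,u,v);t=(.3465-o[1])/d[1] if abs(d[1])>.1 else None
    print(f,u,v,r)
    for L in (.15,.155,.16,.167): 
        for th in (-.5,-.48): print(L,th,(proj(P,(.515+L*np.sin(th),.3465,.022+L*np.cos(th)))-[u,v]).round(1))
fit('w1',288,212,29);fit('w14',426,208,26)
P,c=C('w14');print('prong tips',c(233,205,.086),c(420,206,.086),'beam',c(330,302,.086),'pins',c(260,230.5,.082),c(396,230.5,.082))
print('template near edge',c(224,192.5,.072),c(433,192.5,.072))
print('rim', c(330,187.5,.062))
st()"
```

```text
w1 287.62615966796875 212.60748291015625 29.15557861328125
0.15 -0.5 [ 0.2 -2.8]
0.15 -0.48 [0.2 1.5]
0.155 -0.5 [ 0.2 -4.2]
0.155 -0.48 [0.2 0.3]
0.16 -0.5 [ 0.3 -5.7]
0.16 -0.48 [ 0.3 -1. ]
0.167 -0.5 [ 0.4 -7.9]
0.167 -0.48 [ 0.4 -2.8]
w14 424.5 207.5 27.613502502441406
0.15 -0.5 [ 1.  -3.5]
0.15 -0.48 [1.2 0.5]
0.155 -0.5 [ 3.5 -4.9]
0.155 -0.48 [ 3.8 -0.7]
0.16 -0.5 [ 6.1 -6.4]
0.16 -0.48 [ 6.4 -1.9]
0.167 -0.5 [ 9.9 -8.5]
0.167 -0.48 [10.2 -3.8]
prong tips [0.41039636 0.13954433 0.086     ] [0.41170741 0.25656148 0.086     ] beam [0.47455311 0.19805491 0.086     ] pins [0.42748839 0.15438182 0.082     ] [0.42788849 0.24158734 0.082     ]
template near edge [0.40417503 0.12989245 0.072     ] [0.40503614 0.26540206 0.072     ]
rim [0.4027798  0.19792783 0.062     ]
t 62.6 p [0.4445 0.2453 0.2713] r [3.000e-03 3.138e+00 3.000e-03] w 0.876 F [0.7 0.3 0. ] g 0.0
```

```bash
python3 -c "
from h import *
snap('top','t14');a=cv2.imread('pics/top0_raw.png').astype(int)[170:205,298:335];b=cv2.imread('pics/t14_raw.png').astype(int)[170:205,298:335]
d=np.abs(a-b).mean();print('tin diff',d)
if d<15: print(job.finish_job())"
```

```text
tin diff 1.2162162162162162
the job is handed in; nothing more can be done
None
```

The fixture is loaded and the job is handed in at about 63 s: all three blanks and the template sit flush on the pins, the lever is fully down in its first notch with the fork over the stack, and the tin was not moved; the ball slipped from the grip once on each swing (I re-gripped it both times).

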